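# Weigh the opened pots on the counter balance

### The arm

A 7-joint arm with a two-finger parallel gripper is mounted at the origin on a cart in front of the work surface, level with it; the furniture and walls round the work are solid. World frame = base frame: x ahead of the robot, y to its left, z up, the work surface at z = 0. Lengths are in m, angles in rad, forces in N, time in s.
With the tool pointing down it reaches from about 0.4 to 0.85 m from the base axis. Payload 4.5 kg.
Tool frame: the origin (TCP) lies between the finger pads; the fingertips stand 19 mm ahead of it and the grasp point (between the pads) is the TCP; y points along the fingers, x is the direction in which the jaws open and shut, and the axes are right-handed (so a half turn about y gives the same grasp; the last joint's range is limited). The gripper opens to 85 mm and grips with 20 to 120 N. Pads are 22 mm wide; open, the fingers measure 114 mm over their backs; the gripper's body (76 mm by 85 mm) begins 54 mm behind the grasp point. The pads swing forward as they close: fully open they stand 13 mm farther back than shut.
Start: joints at [0.034, 0.689, -0.195, 1.565, 0.157, 0.902, -0.215], TCP at [0.625, 0, 0.25] pointing down, gripper open.
Joint ranges: [-3.01, 3.01], [-0.46, 2.08], [-1.47, 1.51], [0.13, 2.56], [-1, 4.14], [0.04, 2.09], [-2.66, 2.66]. Speed limits (rad/s): [2.57, 2.57, 3.14, 3.14, 3.14, 3.14, 3.14].

### API

Orientations are given as a rotation vector (axis times angle).
In Python, from cell import r, imaging, order gives the robot as it stands.
- The arm moves only by the tool play_rows, never from a script. Its argument "plan" is a list of rows, each a list of 3 entries, a list of its own where there are three numbers: the shift along the tool's x, y, z in m, then the turn, a rotation vector about the tool's x, y, z in degrees, then the opening, from 0 (shut) to 1 (fully open). A call has 1 to 10 rows; each row is the pose to reach, as a shift and turn from the pose commanded when the call began, along the tool's axes at that moment; what a row does not reach only later rows make up. A row lasts 1/12 s, in which the tool goes at most 41.7 mm and 7.16 degrees, less where a joint would pass 70% of its speed; a pose out of reach is approached as far as the arm can. A call with a gripper value outside its range is refused whole. The fingers move at their own pace and stop on an object; "grip_force" is the grip in N (left out, the last holds). Time passes only in rows, so rows that repeat a pose let the fingers close. It gives the time, the measured TCP pose, the force and the opening at its end, in the units of the state.
- r.get_obs(): the state, without advancing time (a new reading comes with each control period).
- imaging.capture(name): name is "scene" or "side" or "wrist"; returns a dict with "pixels" (420x560x3 uint8, blue, green, red), "intrinsics" (3x3 intrinsics, pixels), "extrinsics" (4x4, takes a point from camera to world coordinates); the wrist camera has in their place "T_tool_cam" (4x4, takes a point from camera to tool coordinates, whose origin is the TCP and whose axes are the tool frame's). Camera axes: x right, y up, looking along -z (the intrinsics and any distortion apply to the point x, -y, -z); pixel columns grow to the right and rows downward; lengths in m; the calibration is good to about 2 mm. A picture is of the moment at which its call begins: read the wrist's pose just before it. There is no depth.
- order.sign_off(): hands the job in, once; it reports no verdict.
The state is a dict: "time": time; "joints": joint angles; "dq": joint speeds; "effort": joint torques, N m; "tcp_pos": TCP position; "eef_rot": TCP orientation; "contact_force": force on the tool from outside, world axes, zero at the start; "moment": the same for the moment, N m; "width": opening from 0.0 (shut) to 1.0 (fully open).
Only numpy, scipy, OpenCV 4.12 (cv2) and the standard library are available. Lean on these libraries where they do the work, as an engineer would, in place of code of your own. Each camera call takes 0.05 s, during which the arm holds its last target. There are 200 camera calls.

### The job

Weigh the opened pots together on the two-pan counter balance: with its arrest lever still down, stand every pot from the front of the counter upright on the left-hand pan, then swing the red-knobbed lever fully up so that the beam is free and the pots sink. Put brass weights on the right-hand pan, taking off or swapping any that prove too much, until the beam floats level at rest by itself with the red pointer inside the green band. Then swing the lever fully down again so that the reading keeps, leaving the pots and the counted weights on their pans and every unused weight on its wooden tray; do not shift or knock over the other things on the counter.

Things in the scene. Friction and masses are not known exactly. Their poses are not given: they have to be found in the camera images.
- balance: grey two-pan balance, fixed; its place and turn vary. Plinth 150 mm deep, 230 wide; turret between the pans 46 wide, 74 high; index plate at the turret's rear edge, 40 wide, top 172 mm up. Origin on the counter under the middle; x away from the robot, y along the beam to the left-hand pan, z up. Pans hang 90 mm either side and stay level: where a load stands on a pan makes no difference
- goods_pan_floor (a point): middle of the upper face of the left-hand (goods) pan: steel tray 190 mm long (balance x) by 90 wide (balance y), rim 8 mm high; it rises and sinks with the beam: 60 mm above the counter when level, 12 mm more or less at the stops. Axes as the balance's. Three pots fit in a row along balance x, at -61, 0 and +61 mm
- weights_pan_floor (a point): the same point of the right-hand pan, where the weights go; same size. Axes as the balance's
- beam (a joint): tilt of the beam: 0 level, positive when the left-hand (goods) pan is low, stops at -0.13 and +0.13 rad. When free it springs towards level, settling in about 1 s: 0.05 rad per 10 g of difference, so it lies on a stop when the sides differ by over 26 g. The pointer is inside the green band (8.4 mm wide, on the index plate) within 0.034 rad, about 7 g
- lever (a joint): arrest lever on top of the turret: 0 fully down (its cam holds two pads up under the beam, locking it level), 1.2 rad fully up, nearly upright (beam free). Stays where it is left; takes about 4 N at the knob
- lever_hinge (a point): axis of the lever, along balance y, on top of the turret, 88 mm above the counter and 30 mm in front of the balance's middle
- lever_knob (a point): centre of the lever's red ball knob, 19 mm across, 52 mm from the axis. With the lever down it points to the robot (balance -x), rising 0.2 rad; moving it up swings the knob up and away from the robot, to 1.4 rad above level
- wax_pot: white pot with tan lid, 50 mm across, 51 mm high, with what is left in it (weight unknown); origin at the middle of its underside, z up
- powder_pot: pale green pot with a rounded lid, 55 mm across, 44 mm high, weight unknown; origin at the middle of its underside, z up
- cream_pot: blue pot with light blue lid, 58 mm across, 37 mm high, weight unknown; origin at the middle of its underside, z up. Two or three of the pots are there, 105 to 205 g together
- weight_100: brass 100 g weight, the largest: body 30 mm across and 24 mm high, with a knob 18 mm across, 35 mm high in all; origin at the middle of its underside, z up
- weight_50: brass 50 g weight: body 24 mm across and 19 mm high, with a knob 14 mm across, 30 mm high in all; origin at the middle of its underside, z up
- weight_20_a: one of the two small brass 20 g weights: body 19 mm across and 15 mm high, with a knob 11 mm across, 26 mm high in all; origin at the middle of its underside, z up
- weight_20_b: the other 20 g weight, alike; origin at the middle of its underside, z up
- weight_10: the smallest brass weight, 10 g: body 16 mm across and 12 mm high, with a knob 10 mm across, 23 mm high in all; origin at the middle of its underside, z up
- tray_floor (a point): middle of the floor of the fixed wooden weight tray, 8 mm above the counter; the tray is 178 mm long (its x) by 64 mm wide (its y) with a rim 4 mm above its floor; the weights start in a row along its x, about 34 mm apart, in any order
- hair_brush: bystander: turquoise hair brush lying in front of the basin, 220 mm long, 58 mm wide, 26 mm high; origin under its middle
- tint_brush: bystander: black tint brush lying to the right, 210 mm long; origin under its middle
Not all that is in view belongs to the job. What is shaped like the cream_pot but purple or turquoise is not meant.

How it is judged:
On the way, in this order (a step that is already met when the one before it is completed fails the run):
1. every pot stands upright on the left-hand pan, released, with the arrest lever still down (x of wax_pot in the frame of goods_pan_floor between -0.1 and 0.1 m and y of wax_pot in the frame of goods_pan_floor between -0.05 and 0.05 m and z of wax_pot in the frame of goods_pan_floor between -0.006 and 0.008 m and angle between each of wax_pot, powder_pot, cream_pot's own z axis and vertical below 0.15 rad and x of powder_pot in the frame of goods_pan_floor between -0.1 and 0.1 m and y of powder_pot in the frame of goods_pan_floor between -0.05 and 0.05 m and z of powder_pot in the frame of goods_pan_floor between -0.006 and 0.008 m and x of cream_pot in the frame of goods_pan_floor between -0.1 and 0.1 m and y of cream_pot in the frame of goods_pan_floor between -0.05 and 0.05 m and z of cream_pot in the frame of goods_pan_floor between -0.006 and 0.008 m and value of joint lever below 0.12 rad and contact force between the fingers and anything else below 0.3 N), for 0.2 s.
2. the lever is fully up and the pots' side has sunk (value of joint lever above 0.9 rad and value of joint beam above 0.06 rad), for 0.2 s.
3. with the lever up and the robot touching nothing, the beam floats level at rest, the pots still on the left-hand pan (value of joint beam between -0.034 and 0.034 rad and velocity of joint beam between -0.03 and 0.03 rad/s and value of joint lever above 0.9 rad and x of wax_pot in the frame of goods_pan_floor between -0.1 and 0.1 m and y of wax_pot in the frame of goods_pan_floor between -0.05 and 0.05 m and z of wax_pot in the frame of goods_pan_floor between -0.006 and 0.008 m and angle between each of wax_pot, powder_pot, cream_pot's own z axis and vertical below 0.15 rad and x of powder_pot in the frame of goods_pan_floor between -0.1 and 0.1 m and y of powder_pot in the frame of goods_pan_floor between -0.05 and 0.05 m and z of powder_pot in the frame of goods_pan_floor between -0.006 and 0.008 m and x of cream_pot in the frame of goods_pan_floor between -0.1 and 0.1 m and y of cream_pot in the frame of goods_pan_floor between -0.05 and 0.05 m and z of cream_pot in the frame of goods_pan_floor between -0.006 and 0.008 m and contact force between the fingers and anything else below 0.3 N), for 1 s.
4. the lever is fully down again (value of joint lever below 0.12 rad), for 0.2 s.
At the end, for the whole second after the job is handed in: every pot that was there stands upright (within 0.15 rad) on the left-hand pan, every weight is on the right-hand pan or on the wooden tray, the lever is down (below 0.12 rad), the beam is locked within 0.034 rad of level, and all is at rest (x of wax_pot in the frame of goods_pan_floor between -0.1 and 0.1 m and y of wax_pot in the frame of goods_pan_floor between -0.05 and 0.05 m and z of wax_pot in the frame of goods_pan_floor between -0.006 and 0.008 m and angle between each of wax_pot, powder_pot, cream_pot's own z axis and vertical below 0.15 rad and x of powder_pot in the frame of goods_pan_floor between -0.1 and 0.1 m and y of powder_pot in the frame of goods_pan_floor between -0.05 and 0.05 m and z of powder_pot in the frame of goods_pan_floor between -0.006 and 0.008 m and x of cream_pot in the frame of goods_pan_floor between -0.1 and 0.1 m and y of cream_pot in the frame of goods_pan_floor between -0.05 and 0.05 m and z of cream_pot in the frame of goods_pan_floor between -0.006 and 0.008 m and ((x of weight_100 in the frame of weights_pan_floor between -0.1 and 0.1 m and y of weight_100 in the frame of weights_pan_floor between -0.05 and 0.05 m and z of weight_100 in the frame of weights_pan_floor between -0.006 and 0.02 m) or (x of weight_100 in the frame of tray_floor between -0.092 and 0.092 m and y of weight_100 in the frame of tray_floor between -0.036 and 0.036 m and z of weight_100 in the frame of tray_floor between -0.006 and 0.02 m)) and ((x of weight_50 in the frame of weights_pan_floor between -0.1 and 0.1 m and y of weight_50 in the frame of weights_pan_floor between -0.05 and 0.05 m and z of weight_50 in the frame of weights_pan_floor between -0.006 and 0.02 m) or (x of weight_50 in the frame of tray_floor between -0.092 and 0.092 m and y of weight_50 in the frame of tray_floor between -0.036 and 0.036 m and z of weight_50 in the frame of tray_floor between -0.006 and 0.02 m)) and ((x of weight_20_a in the frame of weights_pan_floor between -0.1 and 0.1 m and y of weight_20_a in the frame of weights_pan_floor between -0.05 and 0.05 m and z of weight_20_a in the frame of weights_pan_floor between -0.006 and 0.02 m) or (x of weight_20_a in the frame of tray_floor between -0.092 and 0.092 m and y of weight_20_a in the frame of tray_floor between -0.036 and 0.036 m and z of weight_20_a in the frame of tray_floor between -0.006 and 0.02 m)) and ((x of weight_20_b in the frame of weights_pan_floor between -0.1 and 0.1 m and y of weight_20_b in the frame of weights_pan_floor between -0.05 and 0.05 m and z of weight_20_b in the frame of weights_pan_floor between -0.006 and 0.02 m) or (x of weight_20_b in the frame of tray_floor between -0.092 and 0.092 m and y of weight_20_b in the frame of tray_floor between -0.036 and 0.036 m and z of weight_20_b in the frame of tray_floor between -0.006 and 0.02 m)) and ((x of weight_10 in the frame of weights_pan_floor between -0.1 and 0.1 m and y of weight_10 in the frame of weights_pan_floor between -0.05 and 0.05 m and z of weight_10 in the frame of weights_pan_floor between -0.006 and 0.02 m) or (x of weight_10 in the frame of tray_floor between -0.092 and 0.092 m and y of weight_10 in the frame of tray_floor between -0.036 and 0.036 m and z of weight_10 in the frame of tray_floor between -0.006 and 0.02 m)) and value of joint beam between -0.034 and 0.034 rad and value of joint lever below 0.12 rad and linear speed of each of wax_pot, powder_pot, cream_pot, weight_100, weight_50, weight_20_a, weight_20_b, weight_10 below 0.02 m/s); the robot touches nothing.
It fails at once if a bystander (hair brush or tint brush) is shifted more than 40 mm (distance of any of hair_brush, tint_brush from where it was at the start of the episode above 0.04 m).
Of wax_pot, powder_pot, cream_pot only 2 to 3 are there at a start; the rules pass over those that are not, and their reading is None.
At some moment in a run one of wax_pot, powder_pot, cream_pot, weight_100, weight_50, weight_20_a, weight_20_b, weight_10 may be knocked a few centimetres aside while the robot is not near it.
It also fails if it takes over 210 s, if anything falls off the work surface, if the arm or the gripper's body presses on something with over 40 N, if the wrist force passes 120 N, or if a joint passes its speed limit or range.

## Working session

There is one attempt and no reset: what is moved stays moved. The work goes in short steps, Python scripts to look and compute and a tool call to move; the robot and the scene stay as the last step left them, time stands still between calls to the robot, and variables do not carry over. Pictures are saved under pics/ and viewed, about 12 in all and at most 16, crops included, and the job is handed in when it is done.

Besides the shell and the picture viewer there is one more tool, called after ">>>" by a JSON object that holds its "method" and its "body". play_rows: Moves the arm, as the interface text tells. Its arguments: {"type":"object","properties":{"plan":{"type":"array","items":{"type":"array"}},"grip_force":{"type":"number"}},"required":["plan"]}

```bash
ls; mkdir -p pics; python3 - <<'E'
from cell import r, imaging
import cv2, numpy as np
o=r.get_obs(); print(o)
for n in("scene","side"):
    c=imaging.capture(n); cv2.imwrite(f"pics/{n}0.png",c["pixels"]); print(n,c["intrinsics"],c["extrinsics"],[k for k in c])
    np.savez(f"{n}0.npz",**{k:c[k] for k in("pixels","intrinsics","extrinsics")})
c=imaging.capture("wrist"); cv2.imwrite("pics/wrist0.png",c["pixels"]); print(c["intrinsics"],c["T_tool_cam"],list(c))
E
```

```text
pics
{'time': 0.0, 'joints': array([ 0.03380352,  0.68996245, -0.19451841,  1.56639009,  0.15728528,
        0.90248663, -0.21507635]), 'dq': array([-0.0007396 , -0.00061303,  0.00050016, -0.00202406,  0.00020207,
       -0.00061454, -0.00095781]), 'effort': array([ 1.13546095e-03, -5.39627159e+01, -1.26661520e+00, -1.58547074e+01,
        9.07521317e-03,  9.41080711e-03,  5.53111545e-05]), 'tcp_pos': array([ 6.24367255e-01, -4.52847066e-05,  2.49485293e-01]), 'eef_rot': array([-1.57091915e+00,  1.37241742e-03,  1.53654811e-03]), 'contact_force': array([ 0.25936046,  0.13604666, -0.59528796]), 'moment': array([-0.01098736, -0.0151925 ,  0.03978831]), 'width': 1.0029694183696023}
scene [[388.71127373   0.         278.37371951]
 [  0.         388.71127373 216.71420535]
 [  0.           0.           1.        ]] [[ 0.79447435  0.44598366 -0.4122003   0.08436701]
 [-0.60714014  0.56782942 -0.55583325 -0.76242008]
 [-0.01383309  0.6918586   0.72190049  0.82857038]
 [ 0.          0.          0.          1.        ]] ['pixels', 'intrinsics', 'extrinsics']
side [[419.92164517   0.         276.77021407]
 [  0.         419.92164517 207.60533347]
 [  0.           0.           1.        ]] [[ 0.98495433  0.07040143 -0.1578246   0.27111172]
 [-0.17280396  0.41147204 -0.89489081 -1.47191313]
 [ 0.00193882  0.90869929  0.41744681  0.68724775]
 [ 0.          0.          0.          1.        ]] ['pixels', 'intrinsics', 'extrinsics']
[[326.09781955   0.         277.01198322]
 [  0.         326.09781955 209.53761724]
 [  0.           0.           1.        ]] [[ 9.99999880e-01 -1.01947596e-04 -4.78290488e-04 -6.39320131e-05]
 [-4.21437279e-04  3.16496510e-01 -9.48593581e-01 -1.24853216e-01]
 [ 2.48084105e-04  9.48593669e-01  3.16496429e-01  8.25157061e-02]
 [ 0.00000000e+00  0.00000000e+00  0.00000000e+00  1.00000000e+00]] ['pixels', 'intrinsics', 'T_tool_cam']
```

View pics/scene0.png

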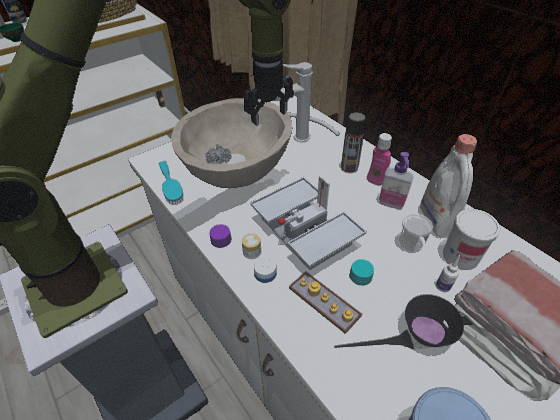

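View pics/side0.png

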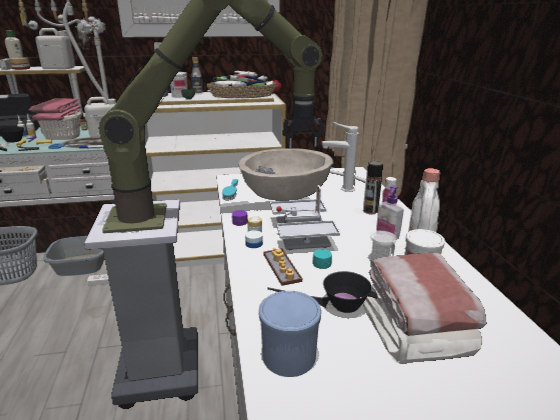

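View pics/wrist0.png

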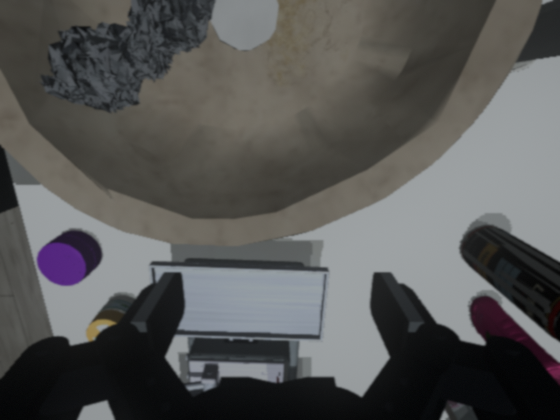

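```bash
cat > h.py <<'E'
import numpy as np, cv2
from scipy.spatial.transform import Rotation as R
def ray(c,u,v,z=None):
    K=c["intrinsics"];E=c["extrinsics"]
    d=E[:3,:3]@np.array([(u-K[0,2])/K[0,0],-(v-K[1,2])/K[1,1],-1.]);o=E[:3,3]
    return (o,d) if z is None else o+d*(z-o[2])/d[2]
def proj(c,p):
    K=c["intrinsics"];E=c["extrinsics"];q=E[:3,:3].T@(np.asarray(p,float)-E[:3,3])
    return np.array([K[0,0]*q[0]/-q[2]+K[0,2],K[1,1]*q[1]/q[2]+K[1,2]])
def grab(name,f=None):
    from cell import r,imaging
    o=r.get_obs();c=dict(imaging.capture(name))
    if name=="wrist":
        T=np.eye(4);T[:3,:3]=R.from_rotvec(o["eef_rot"]).as_matrix();T[:3,3]=o["tcp_pos"];c["extrinsics"]=T@c["T_tool_cam"]
    if f: cv2.imwrite("pics/%s.png"%f,c["pixels"]);np.savez(f+".npz",**{k:c[k] for k in("pixels","intrinsics","extrinsics")})
    return c
def tri(a,ua,b,ub):
    o1,d1=ray(a,*ua);o2,d2=ray(b,*ub);s=np.linalg.lstsq(np.c_[d1,-d2],o2-o1,rcond=None)[0]
    p,q=o1+d1*s[0],o2+d2*s[1];return (p+q)/2,np.linalg.norm(p-q)
def crop(px,x0,y0,x1,y1,s): return cv2.resize(px[y0:y1,x0:x1],None,fx=s,fy=s,interpolation=cv2.INTER_CUBIC)
E
python3 - <<'E'
from h import *
c=dict(np.load("scene0.npz"));cv2.imwrite("pics/crop1.png",crop(c["pixels"],195,165,395,335,4)[:600])
for n,u,v,z in[("purple",220,235,.02),("wax",251,242,.025),("blue",265,268,.02),("turq",361,271,.02),("tray",325,300,.012),("goodspan",289,200,.065),("wpan",326,242,.065),("traycorner",290,287,.012),("c2",304,272,.012),("c3",361,318,.012),("c4",347,330,.012)]:
    print(n,ray(c,u,v,z).round(3))
E
```

```text
purple [ 0.377 -0.096  0.02 ]
wax [ 0.428 -0.173  0.025]
blue [ 0.409 -0.263  0.02 ]
turq [ 0.595 -0.42   0.02 ]
tray [ 0.47  -0.424  0.012]
goodspan [ 0.584 -0.141  0.065]
wpan [ 0.562 -0.321  0.065]
traycorner [ 0.427 -0.343  0.012]
c2 [ 0.483 -0.33   0.012]
c3 [ 0.504 -0.511  0.012]
c4 [ 0.457 -0.513  0.012]
```

View pics/crop1.png

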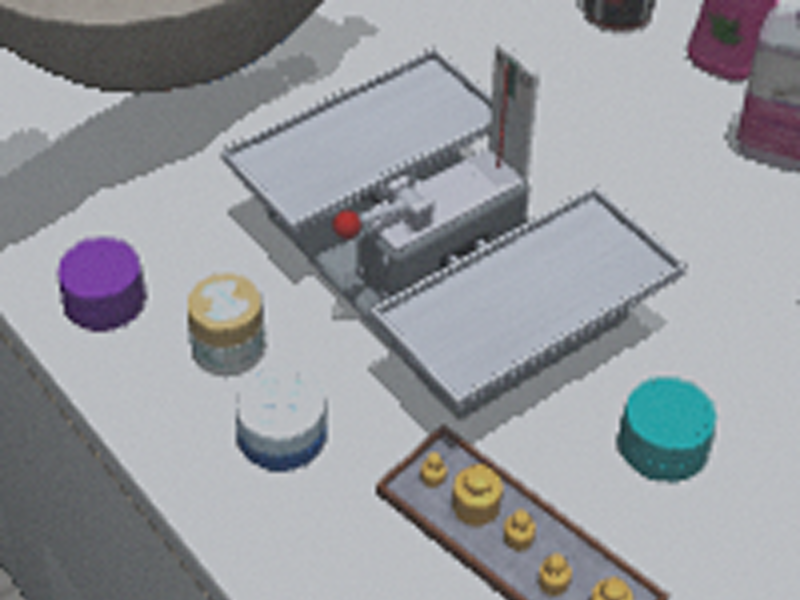

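```bash
cat > a.py <<'E'
from h import *
c=dict(np.load("scene0.npz"));side=dict(np.load("side0.npz"))
P=lambda u,v,z:ray(c,195+u/4-.4,165+v/4-.4,z)
L=[P(*q,.068) for q in[(223,155),(434,53),(297,224)]];Rr=[P(*q,.068) for q in[(371,310),(595,193),(686,268),(462,413)]]
for q in L+Rr:print(q.round(4))
print("len",np.linalg.norm(L[1]-L[0]),np.linalg.norm(L[2]-L[0]),np.linalg.norm(Rr[1]-Rr[0]),np.linalg.norm(Rr[3]-Rr[0]),np.linalg.norm(Rr[2]-Rr[3]))
print("yaws",[np.degrees(np.arctan2(d[1],d[0])).round(2) for d in(L[1]-L[0],Rr[1]-Rr[0],Rr[2]-Rr[3])],[np.degrees(np.arctan2(d[1],d[0])).round(2)+90 for d in(L[2]-L[0],Rr[3]-Rr[0])])
gl=(L[1]+L[2])/2;wr=sum(Rr)/4;print("goods",gl,"weights",wr,"mid",(gl+wr)/2,np.linalg.norm(gl-wr),np.degrees(np.arctan2(*(gl-wr)[[1,0]]))-90)
print("knob",P(347,224,.098))
T=[P(*q,.012) for q in[(444,427),(379,490),(667,597)]];print("tray",T)
# weights (knob tops)
for n,u,v,z in[("w1",433,459,.008+.023),("w2",480,471,.008+.035),("w3",519,516,.034),("w4",556,562,.034),("w5",612,585,.038)]:print(n,P(u,v,z).round(4))
print("wax lid",P(226,300,.051).round(4),"cream lid",P(282,398,.037).round(4))
w=dict(intrinsics=np.array([[326.098,0,277.01],[0,326.098,209.54],[0,0,1]]))
T0=np.eye(4);T0[:3,:3]=R.from_rotvec([-1.57092,.00137,.00154]).as_matrix();T0[:3,3]=[.62437,0,.2495]
Tc=np.array([[1,-1e-4,-4.8e-4,-6e-5],[-4.2e-4,.3165,-.94859,-.12485],[2.5e-4,.94859,.3165,.08252],[0,0,0,1]])
w["extrinsics"]=T0@Tc
for z in(.05,.09,.13,.16):
  print("basin",z,ray(w,240,243,z).round(3),ray(c,237,186,z).round(3))
for q in[(152,262),(327,267),(323,338)]:print("w pan",ray(w,*q,.068).round(4))
E
python3 a.py
```

```text
[ 0.4883 -0.0869  0.068 ]
[ 0.6747 -0.0945  0.068 ]
[ 0.4897 -0.1725  0.068 ]
[ 0.4822 -0.2622  0.068 ]
[ 0.6669 -0.2747  0.068 ]
[ 0.6657 -0.3606  0.068 ]
[ 0.4753 -0.3592  0.068 ]
len 0.1865473367828665 0.08556920532079891 0.18513028746970692 0.09725474852291104 0.19045536868464927
yaws [np.float64(-2.32), np.float64(-3.88), np.float64(-0.42)] [np.float64(0.9500000000000028), np.float64(-4.099999999999994)]
goods [ 0.58223438 -0.13349856  0.068     ] weights [ 0.57252502 -0.31416319  0.068     ] mid [ 0.5773797  -0.22383087  0.068     ] 0.18092534114147493 -3.0762587979875775
knob [ 0.49912756 -0.21567882  0.098     ]
tray [array([ 0.48777756, -0.33079768,  0.012     ]), array([ 0.42530232, -0.342492  ,  0.012     ]), array([ 0.5121841 , -0.50379515,  0.012     ])]
w1 [ 0.4576 -0.3551  0.031 ]
w2 [ 0.4687 -0.3852  0.043 ]
w3 [ 0.4704 -0.4191  0.034 ]
w4 [ 0.4664 -0.4554  0.034 ]
w5 [ 0.4794 -0.4875  0.038 ]
wax lid [ 0.4215 -0.1856  0.051 ] cream lid [ 0.4092 -0.264   0.037 ]
basin 0.05 [ 0.584 -0.064  0.05 ] [0.509 0.016 0.05 ]
basin 0.09 [ 0.589 -0.046  0.09 ] [ 0.487 -0.024  0.09 ]
basin 0.13 [ 0.594 -0.028  0.13 ] [ 0.465 -0.064  0.13 ]
basin 0.16 [ 0.598 -0.014  0.16 ] [ 0.449 -0.094  0.16 ]
w pan [ 0.4932 -0.0777  0.068 ]
w pan [ 0.6767 -0.0834  0.068 ]
w pan [ 0.6766 -0.1741  0.068 ]
```

>>> {"method": "play_rows", "body": {"plan": [[[-0.18, 0, -0.21], [0, 0, 0], 1], [[-0.18, 0, -0.21], [0, 0, 0], 1], [[-0.18, 0, -0.21], [0, 0, 0], 1], [[-0.18, 0, -0.21], [0, 0, 0], 1], [[-0.18, 0, -0.21], [0, 0, 0], 1], [[-0.18, 0, -0.21], [0, 0, 0], 1], [[-0.18, 0, -0.21], [0, 0, 0], 1], [[-0.18, 0, -0.21], [0, 0, 0], 1], [[-0.18, 0, -0.21], [0, 0, 0], 1], [[-0.18, 0, -0.21], [0, 0, 0], 1]], "grip_force": 25}}

```text
time: 0.98
tcp_pos: [0.4458, -0.2093, 0.2504]
eef_rot: [-1.57, -0.001, -0.0]
contact_force: [0.6, -0.1, -0.7]
width: 1.0
```

```bash
python3 -c "
from h import *
c=grab('wrist','w1');from cell import r;o=r.get_obs();print(o['tcp_pos'],o['eef_rot'],o['contact_force'],o['time'])"
```

```text
[ 0.44620833 -0.20870094  0.25034749] [-1.56993863e+00 -2.68074151e-03  7.10262533e-04] [-0.39629593  0.96017283  0.254192  ] 1.0333
```

View pics/w1.png

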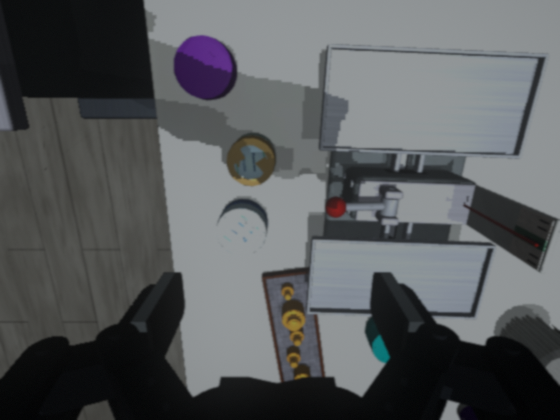

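```bash
python3 - <<'E'
from h import *
w=dict(np.load("w1.npz"));s=dict(np.load("scene0.npz"))
for n,u,v,z in[("wax",250,161,.051),("cream",242.5,230,.037),("g1",330,46,.068),("g2",544,57,.068),("g3",519,157,.068),("g4",320,152,.068),("w1",312,238,.068),("w2",493,245,.068),("w3",477,317,.068),("w4",308,313,.068),("w10",287,291,.031),("w100",293,316,.043),("w20",297,338,.034)]:
    print(n,ray(w,u,v,z).round(4))
print("knob",tri(w,(336,207),s,(195+347/4-.4,165+224/4-.4)))
px=w["pixels"].astype(int);hsv=cv2.cvtColor(w["pixels"],cv2.COLOR_BGR2HSV)
m=cv2.inRange(hsv,(8,70,60),(30,255,255))
n,l,st,ce=cv2.connectedComponentsWithStats(m)
for i in range(1,n):
    if st[i,4]>25:print(st[i],ce[i].round(1))
E
```

```text
wax [ 0.4191 -0.1837  0.051 ]
cream [ 0.4077 -0.2635  0.037 ]
g1 [ 0.4911 -0.0824  0.068 ]
g2 [ 0.6757 -0.0907  0.068 ]
g3 [ 0.6744 -0.1768  0.068 ]
g4 [ 0.4864 -0.1722  0.068 ]
w1 [ 0.482  -0.2598  0.068 ]
w2 [ 0.669  -0.2676  0.068 ]
w3 [ 0.6696 -0.3555  0.068 ]
w4 [ 0.4807 -0.3502  0.068 ]
w10 [ 0.4584 -0.3456  0.031 ]
w100 [ 0.4656 -0.3726  0.043 ]
w20 [ 0.4717 -0.4123  0.034 ]
knob (array([ 0.49860603, -0.21640388,  0.09896518]), np.float64(4.966864159596314e-05))
[228 138  47  48 959] [251.3 159.7]
[281 285  13  16 144] [287.2 292. ]
[266 294   5  22  30] [268.  304.6]
[282 309  24  38 600] [294.2 324.6]
[315 316   7  47  53] [318.2 338.4]
[272 328   7  36  41] [275.2 344.6]
[287 352  14  17 171] [293.5 359. ]
[294 373  15   7  67] [300.6 375.7]
```

>>> {"method": "play_rows", "body": {"plan": [[[-0.025, 0.11, 0.025], [0, 0, 0], 0.85], [[-0.025, 0.11, 0.025], [0, 0, 0], 0.85], [[-0.025, 0.11, 0.025], [0, 0, 0], 0.85], [[-0.025, 0.14, 0.025], [0, 0, 0], 0.85], [[-0.025, 0.17, 0.025], [0, 0, 0], 0.85], [[-0.025, 0.2, 0.025], [0, 0, 0], 0.85], [[-0.025, 0.217, 0.025], [0, 0, 0], 0.85], [[-0.025, 0.217, 0.025], [0, 0, 0], 0.85], [[-0.025, 0.217, 0.025], [0, 0, 0], 0.85]], "grip_force": 25}}

```text
time: 1.78
tcp_pos: [0.4205, -0.1829, 0.0315]
eef_rot: [-1.569, -0.001, 0.005]
contact_force: [-0.2, -0.2, 0.6]
width: 0.854
```

>>> {"method": "play_rows", "body": {"plan": [[[0, 0, 0], [0, 0, 0], 0.4], [[0, 0, 0], [0, 0, 0], 0.4], [[0, 0, 0], [0, 0, 0], 0.4], [[0, 0, 0], [0, 0, 0], 0.4], [[0, 0, 0], [0, 0, 0], 0.4], [[0, 0, 0], [0, 0, 0], 0.4]]}}

```text
time: 2.28
tcp_pos: [0.4203, -0.185, 0.0335]
eef_rot: [-1.571, -0.0, -0.001]
contact_force: [-0.2, -0.2, -0.6]
width: 0.577
```

>>> {"method": "play_rows", "body": {"plan": [[[0, -0.03, 0], [0, 0, 0], 0.4], [[0, -0.06, 0], [0, 0, 0], 0.4], [[0, -0.1, 0], [0, 0, 0], 0.4], [[0, -0.13, 0], [0, 0, 0], 0.4], [[0, -0.13, 0], [0, 0, 0], 0.4], [[0, -0.13, 0], [0, 0, 0], 0.4]]}}

```text
time: 2.78
tcp_pos: [0.4208, -0.1856, 0.1649]
eef_rot: [-1.572, -0.002, -0.004]
contact_force: [-0.1, 0.5, -0.8]
width: 0.578
```

```bash
python3 -c "
from h import *
from cell import r
F=[]
for i in range(6):
    c=grab('wrist' if i%2 else 'scene','t%d'%i);F.append(r.get_obs()['contact_force'])
print(np.array(F).round(2),r.get_obs()['tcp_pos'],r.get_obs()['width'])"
```

```text
[[ 0.08  0.6  -0.78]
 [ 0.21  0.89 -0.69]
 [-0.78  0.34 -0.13]
 [-0.37  0.15 -1.37]
 [-0.86  0.17 -0.22]
 [-0.43 -0.28 -0.51]] [ 0.41934853 -0.18464175  0.16220829] 0.5760108350893867
```

>>> {"method": "play_rows", "body": {"plan": [[[0.03, 0, 0.03], [0, 0, 0], 0.4], [[0.07, 0, 0.051], [0, 0, 0], 0.4], [[0.105, 0, 0.051], [0, 0, 0], 0.4], [[0.14, 0, 0.051], [0, 0, 0], 0.4], [[0.175, 0, 0.051], [0, 0, 0], 0.4], [[0.21, 0, 0.051], [0, 0, 0], 0.4], [[0.21, 0, 0.051], [0, 0, 0], 0.4], [[0.21, 0.02, 0.051], [0, 0, 0], 0.4], [[0.21, 0.04, 0.051], [0, 0, 0], 0.4], [[0.21, 0.055, 0.051], [0, 0, 0], 0.4]]}}

```text
time: 3.92
tcp_pos: [0.6287, -0.1336, 0.1056]
eef_rot: [-1.571, 0.002, 0.003]
contact_force: [0.2, -0.1, -1.5]
width: 0.577
```

>>> {"method": "play_rows", "body": {"plan": [[[0, 0.004, 0], [0, 0, 0], 0.4], [[0, 0.008, 0], [0, 0, 0], 0.4], [[0, 0.012, 0], [0, 0, 0], 0.4], [[0, 0.014, 0], [0, 0, 0], 0.4], [[0, 0.014, 0], [0, 0, 0], 0.4], [[0, 0.014, 0], [0, 0, 0], 0.7], [[0, 0.014, 0], [0, 0, 0], 0.8], [[0, 0.014, 0], [0, 0, 0], 0.8], [[0, 0.014, 0], [0, 0, 0], 0.8]]}}

```text
time: 4.67
tcp_pos: [0.6303, -0.1341, 0.0948]
eef_rot: [-1.571, -0.001, -0.001]
contact_force: [0.3, -0.3, -0.5]
width: 0.804
```

>>> {"method": "play_rows", "body": {"plan": [[[0, -0.02, 0], [0, 0, 0], 0.8], [[0, -0.06, 0], [0, 0, 0], 0.8], [[0, -0.1, 0], [0, 0, 0], 0.8], [[-0.04, -0.1, -0.02], [0, 0, 0], 0.85], [[-0.08, -0.1, -0.04], [0, 0, 0], 0.85], [[-0.11, -0.1, -0.06], [0, 0, 0], 0.85], [[-0.15, -0.1, -0.08], [0, 0, 0], 0.85], [[-0.18, -0.1, -0.1], [0, 0, 0], 0.85], [[-0.2, -0.1, -0.13], [0, 0, 0], 0.85], [[-0.2, -0.1, -0.13], [0, 0, 0], 0.85]]}}

```text
time: 5.5
tcp_pos: [0.4229, -0.2713, 0.1941]
eef_rot: [-1.576, 0.015, -0.004]
contact_force: [-0.2, -0.4, 0.1]
width: 0.848
```

```bash
python3 -c "
from h import *
c=grab('wrist','w2');from cell import r;o=r.get_obs();print(o['tcp_pos'],o['contact_force'],o['time'])
px=c['pixels'];b=cv2.inRange(cv2.cvtColor(px,cv2.COLOR_BGR2HSV),(8,70,60),(30,255,255))
n,l,st,ce=cv2.connectedComponentsWithStats(b)
for i in range(1,n):
    if st[i,4]>60:print(st[i],ce[i].round(1))
"
```

```text
[ 0.42655711 -0.26823891  0.19439566] [0.49775327 0.78377931 0.30486703] 5.55
[284 247  35 129 292] [295.7 301.8]
[307 261  15  18 208] [314.1 268.5]
[308 289  29  46 879] [322.7 308. ]
[346 294  10  82 137] [350.7 331.4]
[312 342  17  20 247] [320.5 350.7]
[320 367  24  20 212] [332.4 374. ]
```

View pics/w2.png

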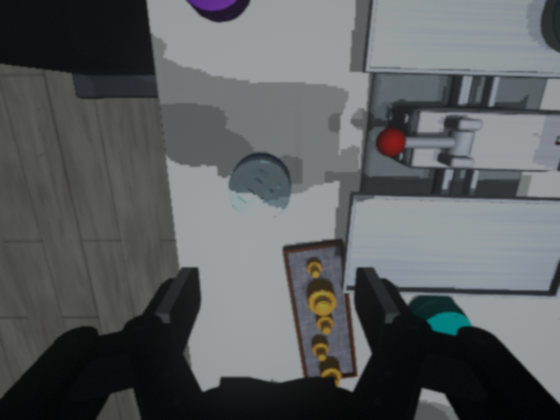

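>>> {"method": "play_rows", "body": {"plan": [[[-0.0215, 0.04, 0], [0, 0, 0], 0.95], [[-0.0215, 0.08, 0], [0, 0, 0], 0.95], [[-0.0215, 0.11, 0], [0, 0, 0], 0.95], [[-0.0215, 0.14, 0], [0, 0, 0], 0.95], [[-0.0215, 0.1665, 0], [0, 0, 0], 0.95], [[-0.0215, 0.1665, 0], [0, 0, 0], 0.95], [[-0.0215, 0.1665, 0], [0, 0, 0], 0.95]]}}

```text
time: 6.13
tcp_pos: [0.4091, -0.2628, 0.0272]
eef_rot: [-1.57, -0.001, 0.003]
contact_force: [-0.6, -0.7, 0.5]
width: 0.949
```

>>> {"method": "play_rows", "body": {"plan": [[[0, 0, 0], [0, 0, 0], 0.5], [[0, 0, 0], [0, 0, 0], 0.5], [[0, 0, 0], [0, 0, 0], 0.5], [[0, 0, 0], [0, 0, 0], 0.5], [[0, 0, 0], [0, 0, 0], 0.5], [[0, -0.03, 0], [0, 0, 0], 0.5], [[0, -0.06, 0], [0, 0, 0], 0.5], [[0, -0.1, 0], [0, 0, 0], 0.5], [[0, -0.13, 0], [0, 0, 0], 0.5], [[0, -0.13, 0], [0, 0, 0], 0.5]]}}

```text
time: 6.97
tcp_pos: [0.4114, -0.2657, 0.164]
eef_rot: [-1.576, -0.007, -0.009]
contact_force: [-0.3, -0.5, -1.0]
width: 0.658
```

>>> {"method": "play_rows", "body": {"plan": [[[0.02, 0, 0.02], [0, 0, 0], 0.5], [[0.045, 0, 0.045], [0, 0, 0], 0.5], [[0.07, 0, 0.07], [0, 0, 0], 0.5], [[0.095, 0, 0.095], [0, 0, 0], 0.5], [[0.12, 0, 0.12], [0, 0, 0], 0.5], [[0.1315, 0, 0.134], [0, 0, 0], 0.5], [[0.1315, 0, 0.134], [0, 0, 0], 0.5], [[0.1315, 0.02, 0.134], [0, 0, 0], 0.5], [[0.1315, 0.04, 0.134], [0, 0, 0], 0.5], [[0.1315, 0.055, 0.134], [0, 0, 0], 0.5]]}}

```text
time: 7.8
tcp_pos: [0.5391, -0.1309, 0.1023]
eef_rot: [-1.572, 0.001, -0.0]
contact_force: [-0.7, 0.2, -1.8]
width: 0.659
```

>>> {"method": "play_rows", "body": {"plan": [[[0, 0.004, 0], [0, 0, 0], 0.5], [[0, 0.008, 0], [0, 0, 0], 0.5], [[0, 0.012, 0], [0, 0, 0], 0.5], [[0, 0.0145, 0], [0, 0, 0], 0.5], [[0, 0.0145, 0], [0, 0, 0], 0.5], [[0, 0.0145, 0], [0, 0, 0], 0.8], [[0, 0.0145, 0], [0, 0, 0], 0.85], [[0, 0.0145, 0], [0, 0, 0], 0.85], [[0, 0.0145, 0], [0, 0, 0], 0.85]]}}

```text
time: 8.55
tcp_pos: [0.5402, -0.13, 0.0886]
eef_rot: [-1.571, -0.001, -0.001]
contact_force: [-0.3, -0.2, -0.3]
width: 0.853
```

>>> {"method": "play_rows", "body": {"plan": [[[0, -0.02, 0], [0, 0, 0], 0.85], [[0, -0.06, 0], [0, 0, 0], 0.85], [[0, -0.1, 0], [0, 0, 0], 0.85], [[-0.04, -0.13, 0], [0, 0, 0], 0.85], [[-0.08, -0.14, -0.02], [0, 0, 0], 0.85], [[-0.1, -0.15, -0.04], [0, 0, 0], 0.85], [[-0.1, -0.15, -0.04], [0, 0, 0], 0.85], [[-0.1, -0.15, -0.04], [0, 0, 0], 0.85], [[-0.1, -0.15, -0.04], [0, 0, 0], 0.85]]}}

```text
time: 9.3
tcp_pos: [0.4406, -0.17, 0.2386]
eef_rot: [-1.571, -0.001, -0.002]
contact_force: [0.0, 0.4, 0.3]
width: 0.852
```

```bash
python3 -c "
from h import *
c=grab('wrist','w3');s=grab('scene','s3');from cell import r;o=r.get_obs();print(o['tcp_pos'],o['contact_force'],o['time'])
a=crop(s['pixels'],195,165,395,335,3);cv2.imwrite('pics/m3.png',np.hstack([a[:420],c['pixels']])[:,:][:,400:] if 0 else a)
"
```

```text
[ 0.44116901 -0.16901104  0.23812605] [ 0.0826068   0.24012345 -0.44272856] 9.4
```

View pics/m3.png

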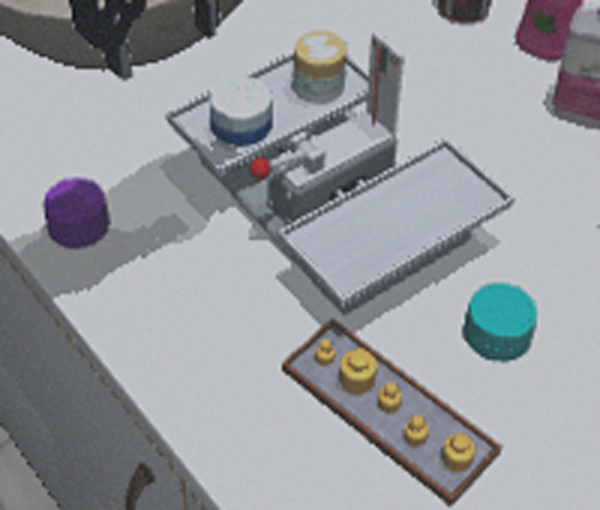

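>>> {"method": "play_rows", "body": {"plan": [[[0.058, 0, -0.046], [0, -70, 0], 0.5], [[0.058, 0, -0.046], [0, -70, 0], 0.5], [[0.058, 0, -0.046], [0, -70, 0], 0.5], [[0.058, 0, -0.046], [0, -70, 0], 0.4], [[0.058, 0, -0.046], [0, -70, 0], 0.4], [[0.058, 0, -0.046], [0, -70, 0], 0.4], [[0.058, 0, -0.046], [0, -70, 0], 0.4], [[0.058, 0, -0.046], [0, -70, 0], 0.4], [[0.058, 0, -0.046], [0, -70, 0], 0.4], [[0.058, 0, -0.046], [0, -70, 0], 0.4]]}}

```text
time: 10.23
tcp_pos: [0.499, -0.2147, 0.2376]
eef_rot: [-1.35, -0.955, 0.953]
contact_force: [0.8, -0.2, 1.0]
width: 0.406
```

>>> {"method": "play_rows", "body": {"plan": [[[0, 0, 0], [0, -17, 0], 0.4], [[0, 0, 0], [0, -17, 0], 0.4], [[0, 0, 0], [0, -17, 0], 0.4], [[0, 0, 0], [0, -17, 0], 0.4], [[0, 0, 0], [0, -17, 0], 0.4]]}}

```text
time: 10.65
tcp_pos: [0.4987, -0.2151, 0.2378]
eef_rot: [-1.233, -1.171, 1.169]
contact_force: [-0.0, 0.1, -0.9]
width: 0.401
```

```bash
python3 -c "
from h import *
c=grab('wrist','w4');from cell import r;o=r.get_obs();print(o['tcp_pos'],o['eef_rot'],o['joints'],o['time'])
M=R.from_rotvec(o['eef_rot']).as_matrix();print(M.round(3))
h=cv2.cvtColor(c['pixels'],cv2.COLOR_BGR2HSV);m=cv2.inRange(h,(0,150,80),(6,255,255))|cv2.inRange(h,(172,150,80),(180,255,255))
n,l,st,ce=cv2.connectedComponentsWithStats(m)
for i in range(1,n):
    if st[i,4]>30:p=ray(c,*ce[i],.0985);print(st[i],ce[i].round(1),p.round(4),(M.T@(p-o['tcp_pos'])).round(4))
"
```

```text
[ 0.49853505 -0.21523479  0.23788791] [-1.23296871 -1.17048135  1.16958762] [ 0.83578038  0.72986611 -0.89321259  1.80781132  0.69136185  0.95026078
  1.15796166] 10.7
[[ 0.053 -0.    -0.999]
 [ 0.999  0.001  0.053]
 [ 0.001 -1.     0.   ]]
```

>>> {"method": "play_rows", "body": {"plan": [[[-0.001, 0.04, 0], [0, 0, 0], 0.4], [[-0.001, 0.08, 0], [0, 0, 0], 0.4], [[-0.001, 0.11, 0], [0, 0, 0], 0.4], [[-0.001, 0.13, 0], [0, 0, 0], 0.4], [[-0.001, 0.139, 0], [0, 0, 0], 0.4], [[-0.001, 0.139, 0], [0, 0, 0], 0.4], [[-0.001, 0.139, 0], [0, 0, 0], 0.1], [[-0.001, 0.139, 0], [0, 0, 0], 0.1], [[-0.001, 0.139, 0], [0, 0, 0], 0.1], [[-0.001, 0.139, 0], [0, 0, 0], 0.1]], "grip_force": 30}}

```text
time: 11.53
tcp_pos: [0.499, -0.2172, 0.1005]
eef_rot: [-1.236, -1.172, 1.169]
contact_force: [0.7, -0.0, 0.4]
width: 0.193
```

```bash
python3 -c "
import numpy as np
from cell import r
o=r.get_obs();print(o['tcp_pos'],o['contact_force'],o['width'])
L=.052
for a in np.arange(.2,1.46,.15):print(round(a,2),'y',round(-L*(np.sin(a)-np.sin(.2)),4),'z',round(-L*(np.cos(.2)-np.cos(a)),4))
"
```

```text
[ 0.49896497 -0.21715387  0.10048452] [ 0.69085393 -0.04255741  0.36701568] 0.19336047633852152
0.2 y -0.0 z -0.0
0.35 y -0.0075 z -0.0021
0.5 y -0.0146 z -0.0053
0.65 y -0.0211 z -0.0096
0.8 y -0.027 z -0.0147
0.95 y -0.032 z -0.0207
1.1 y -0.036 z -0.0274
1.25 y -0.039 z -0.0346
1.4 y -0.0409 z -0.0421
```

>>> {"method": "play_rows", "body": {"plan": [[[0, -0.0075, -0.0021], [0, 0, 0], 0.1], [[0, -0.0146, -0.0053], [0, 0, 0], 0.1], [[0, -0.0211, -0.0096], [0, 0, 0], 0.1], [[0, -0.027, -0.0147], [0, 0, 0], 0.1], [[0, -0.032, -0.0207], [0, 0, 0], 0.1], [[0, -0.036, -0.0274], [0, 0, 0], 0.1], [[0, -0.039, -0.0346], [0, 0, 0], 0.1], [[0, -0.0409, -0.0425], [0, 0, 0], 0.1], [[0, -0.0409, -0.044], [0, 0, 0], 0.1], [[0, -0.0409, -0.044], [0, 0, 0], 0.1]]}}

```text
time: 12.37
tcp_pos: [0.5441, -0.2192, 0.1413]
eef_rot: [-1.237, -1.173, 1.169]
contact_force: [-0.5, -0.8, -0.0]
width: 0.106
```

```bash
python3 -c "
from h import *
s=grab('scene','s5');from cell import r;o=r.get_obs();print(o['tcp_pos'],o['contact_force'],o['width'])
cv2.imwrite('pics/m5.png',crop(s['pixels'],225,155,375,275,5))
"
```

```text
[ 0.54317641 -0.21927631  0.14102209] [-0.10152476 -0.37719307  0.73053771] 0.09687943003230673
```

View pics/m5.png

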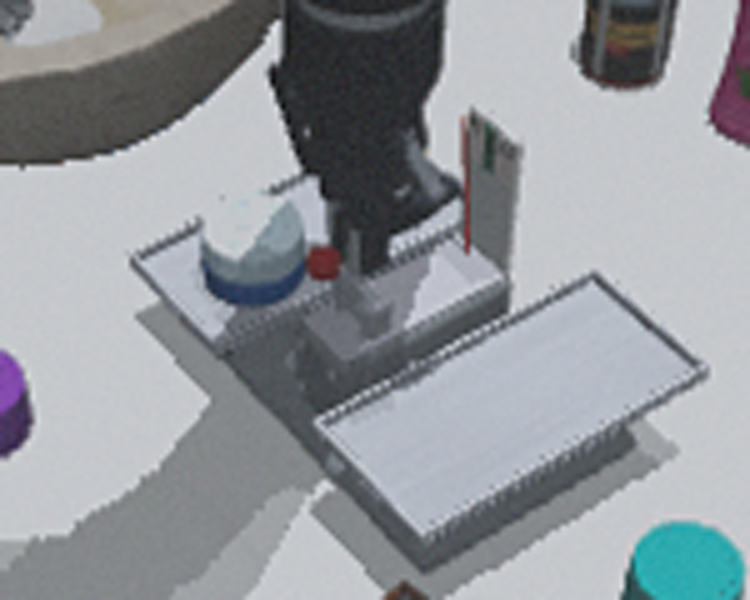

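```bash
python3 -c "
from h import *
s=dict(np.load('s5.npz'));h=cv2.cvtColor(s['pixels'],cv2.COLOR_BGR2HSV);m=cv2.inRange(h,(0,130,60),(8,255,255))|cv2.inRange(h,(170,130,60),(180,255,255))
n,l,st,ce=cv2.connectedComponentsWithStats(m[155:275,225:375])
for i in range(1,n):
    if st[i,4]>5:print(st[i],ce[i]+[225,155])
hx=np.array([.4986+.051,-.2187,.088])
for a in np.arange(.2,1.45,.1):
    p=hx+[-.052*np.cos(a)*.999,.052*np.cos(a)*.045,.052*np.sin(a)];print(a.round(2),p.round(4),proj(s,p).round(1))
"
```

```text
[62 50  5  6 25] [289.2  207.32]
0.2 [ 0.4987 -0.2164  0.0983] [281.4 220.8]
0.3 [ 0.5    -0.2165  0.1034] [281.8 219.2]
0.4 [ 0.5018 -0.2165  0.1082] [282.3 217.6]
0.5 [ 0.504  -0.2166  0.1129] [283. 216.]
0.6 [ 0.5067 -0.2168  0.1174] [283.9 214.3]
0.7 [ 0.5099 -0.2169  0.1215] [284.9 212.7]
0.8 [ 0.5134 -0.2171  0.1253] [286. 211.]
0.9 [ 0.5173 -0.2172  0.1287] [287.3 209.4]
1.0 [ 0.5215 -0.2174  0.1318] [288.7 207.9]
1.1 [ 0.526  -0.2176  0.1343] [290.1 206.5]
1.2 [ 0.5308 -0.2179  0.1365] [291.6 205.1]
1.3 [ 0.5357 -0.2181  0.1381] [293.2 203.8]
1.4 [ 0.5408 -0.2183  0.1392] [294.8 202.7]
```

>>> {"method": "play_rows", "body": {"plan": [[[0, -0.03, 0], [0, 0, 0], 0.0], [[0, -0.05, 0], [0, 0, 0], 0.0], [[0, -0.05, 0.03], [0, 0, 0], 0.0], [[0, -0.05, 0.06], [0, 0, 0], 0.0], [[0, -0.02, 0.062], [0, 0, 0], 0.0], [[0, 0.0, 0.062], [0, 0, 0], 0.0], [[0, 0.002, 0.05], [0, 0, 0], 0.0], [[0, 0.002, 0.04], [0, 0, 0], 0.0], [[0, 0.002, 0.03], [0, 0, 0], 0.0], [[0, 0.002, 0.024], [0, 0, 0], 0.0]]}}

```text
time: 13.25
tcp_pos: [0.5153, -0.2181, 0.1381]
eef_rot: [-1.23, -1.165, 1.174]
contact_force: [-6.7, 1.1, 5.7]
width: 0.001
```

>>> {"method": "play_rows", "body": {"plan": [[[0, 0, -0.003], [0, 0, 0], 0.0], [[0, 0, -0.006], [0, 0, 0], 0.0], [[0, 0, -0.006], [0, 0, 0], 0.0], [[0, 0, 0.03], [0, 0, 0], 0.0], [[0, -0.04, 0.04], [0, 0, 0], 0.2], [[0, -0.08, 0.04], [0, 0, 0], 0.3], [[0, -0.08, 0.04], [0, 0, 0], 0.3], [[0, -0.08, 0.04], [0, 0, 0], 0.3]]}}

```text
time: 13.92
tcp_pos: [0.4794, -0.2163, 0.2207]
eef_rot: [-1.239, -1.173, 1.169]
contact_force: [-0.9, -0.5, -0.7]
width: 0.297
```

```bash
python3 -c "
from h import *
s=grab('scene','s6');from cell import r;o=r.get_obs();print(o['tcp_pos'],o['contact_force'],o['width'],o['time'])
h=cv2.cvtColor(s['pixels'],cv2.COLOR_BGR2HSV);m=cv2.inRange(h,(0,130,60),(8,255,255))|cv2.inRange(h,(170,130,60),(180,255,255))
n,l,st,ce=cv2.connectedComponentsWithStats(m[155:275,225:375])
for i in range(1,n):
    if st[i,4]>3:print(st[i],ce[i]+[225,155])
"
```

```text
[ 0.4782818  -0.21639427  0.21912043] [-0.40268185 -0.14818371 -0.33731326] 0.2969290968169124 13.9667
[67 45  6  6 32] [294.5 202.5]
[93 45  1  4  4] [318.  201.5]
```

>>> {"method": "play_rows", "body": {"plan": [[[0.004, -0.031, 0.033], [0, 70, 0], 0.4], [[0.004, -0.031, 0.033], [0, 70, 0], 0.4], [[0.004, -0.031, 0.033], [0, 70, 0], 0.4], [[0.004, -0.031, 0.033], [0, 70, 0], 0.4], [[0.004, -0.031, 0.033], [0, 70, 0], 0.4], [[0.004, -0.031, 0.033], [0, 70, 0], 0.4], [[0.004, -0.031, 0.033], [0, 70, 0], 0.4], [[0.004, -0.031, 0.033], [0, 70, 0], 0.4], [[0.004, -0.031, 0.033], [0, 70, 0], 0.4], [[0.004, -0.031, 0.033], [0, 70, 0], 0.4]]}}

```text
time: 14.8
tcp_pos: [0.4445, -0.2102, 0.248]
eef_rot: [-1.558, -0.226, 0.23]
contact_force: [-0.7, -0.3, -0.7]
width: 0.397
```

>>> {"method": "play_rows", "body": {"plan": [[[0, 0, 0], [0, 17, 0], 0.5], [[0, 0, 0], [0, 17, 0], 0.5], [[0, 0, 0], [0, 17, 0], 0.5], [[0, 0, 0], [0, 17, 0], 0.5], [[0, 0, 0], [0, 17, 0], 0.5], [[0, 0, 0], [0, 17, 0], 0.5]]}}

```text
time: 15.3
tcp_pos: [0.4449, -0.2101, 0.2486]
eef_rot: [-1.57, -0.0, 0.002]
contact_force: [0.1, 0.0, -0.6]
width: 0.5
```

```bash
python3 -c "
from h import *
c=grab('wrist','w7');from cell import r;o=r.get_obs();print(o['tcp_pos'],o['eef_rot'],o['time'])
a=dict(np.load('w1.npz'))['pixels'];b=c['pixels']
cv2.imwrite('pics/m7.png',np.hstack([crop(a,440,160,560,280,3),crop(b,440,160,560,280,3)]))
cv2.imwrite('pics/m7.png',np.vstack([np.hstack([crop(a,440,180,560,270,3),crop(b,440,180,560,270,3)]),np.hstack([crop(a,240,260,360,360,3),crop(b,240,260,360,360,3)])]))
"
```

```text
[ 0.4449778  -0.21015579  0.2487109 ] [-1.57035108e+00 -2.33701415e-04  1.67631884e-03] 15.35
```

View pics/m7.png

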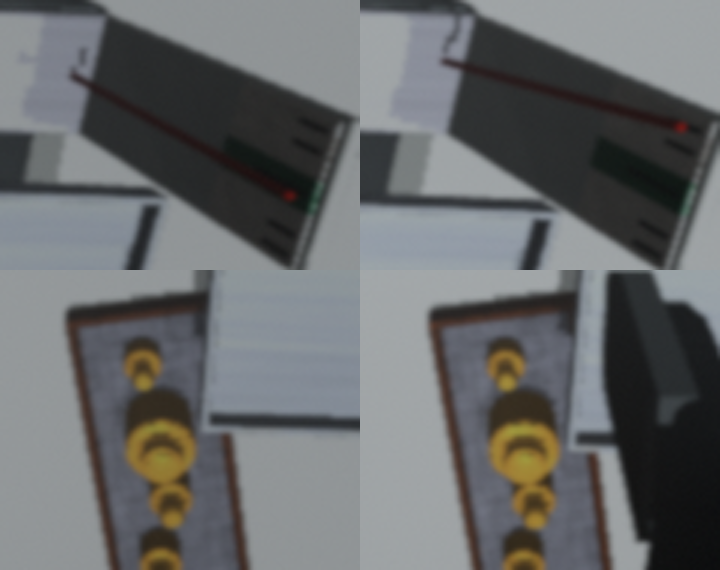

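>>> {"method": "play_rows", "body": {"plan": [[[0.023, 0.04, -0.14], [0, 0, 0], 0.6], [[0.023, 0.04, -0.14], [0, 0, 0], 0.6], [[0.023, 0.04, -0.14], [0, 0, 0], 0.6], [[0.023, 0.04, -0.14], [0, 0, 0], 0.6], [[0.023, 0.04, -0.14], [0, 0, 0], 0.6], [[0.023, 0.04, -0.14], [0, 0, 0], 0.6], [[0.023, 0.04, -0.14], [0, 0, 0], 0.6], [[0.023, 0.04, -0.14], [0, 0, 0], 0.6]]}}

```text
time: 16.02
tcp_pos: [0.4687, -0.3484, 0.2096]
eef_rot: [-1.57, -0.003, 0.002]
contact_force: [-0.5, 0.3, 0.5]
width: 0.601
```

```bash
python3 -c "
from h import *
c=grab('wrist','w8');from cell import r;o=r.get_obs();print(o['tcp_pos'],o['eef_rot'],o['time'])
m=cv2.inRange(cv2.cvtColor(c['pixels'],cv2.COLOR_BGR2HSV),(15,120,110),(32,255,255))
n,l,st,ce=cv2.connectedComponentsWithStats(m)
for i in range(1,n):
    if st[i,4]>20:print(st[i],ce[i].round(1))
cv2.imwrite('pics/m8.png',crop(c['pixels'],200,100,380,400,2))
"
```

```text
[ 0.46870791 -0.34852319  0.20973193] [-1.57021229 -0.00269072  0.00176614] 16.0667
[260 190  14  11  60] [265.6 196.3]
[261 215  28  27 539] [274.5 228.5]
[272 247  16  16 137] [279.6 254.5]
[268 277  17  11  71] [275.7 280.8]
[272 286   9   7  45] [276.2 289. ]
[278 304  20  19 226] [287.2 312.9]
```

View pics/m8.png

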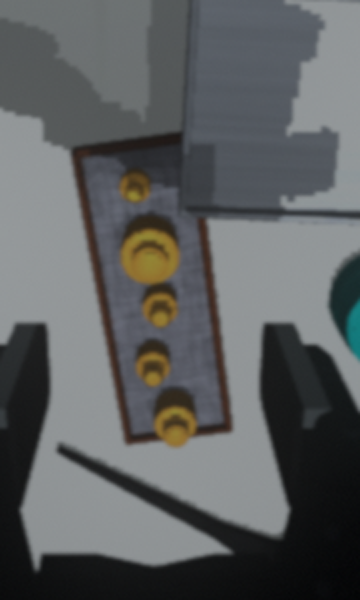

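```bash
cat > b.py <<'E'
from h import *
c=dict(np.load('w8.npz'));s=dict(np.load('scene0.npz'))
for n,u,v,z in[("100",274.5,228.5,.033),("20a",279.6,254.5,.026),("20b",276,283.5,.026),("50",287.2,312,.03),("10",267,193.5,.024),("pan corner",293,206,.08)]:print(n,ray(c,u,v,z).round(4))
P=lambda u,v:(195+u/4-.4,165+v/4-.4)
print(tri(c,(275,231),s,P(480,471)))
print(tri(c,(279.7,255.5),s,P(519,516)),tri(c,(276,289),s,P(556,562)),tri(c,(287.5,316),s,P(612,585)))
E
python3 b.py
```

```text
100 [ 0.4665 -0.3861  0.033 ]
20a [ 0.4718 -0.4181  0.026 ]
20b [ 0.4681 -0.4526  0.026 ]
50 [ 0.4805 -0.4859  0.03  ]
10 [ 0.459  -0.3526  0.024 ]
pan corner [ 0.4819 -0.3475  0.08  ]
(array([ 0.4677141 , -0.38503636,  0.0433388 ]), np.float64(0.001659395371142924))
(array([ 0.47203479, -0.41735742,  0.0300504 ]), np.float64(0.00048177293173042447)) (array([ 0.46762656, -0.45502499,  0.03253417]), np.float64(0.0010632452864363356)) (array([ 0.48056127, -0.48673068,  0.03582069]), np.float64(0.00012073166637903844))
```

>>> {"method": "play_rows", "body": {"plan": [[[-0.001, 0.04, -0.0355], [0, 0, 0], 0.6], [[-0.001, 0.08, -0.0355], [0, 0, 0], 0.6], [[-0.001, 0.11, -0.0355], [0, 0, 0], 0.6], [[-0.001, 0.14, -0.0355], [0, 0, 0], 0.6], [[-0.001, 0.173, -0.0355], [0, 0, 0], 0.6], [[-0.001, 0.173, -0.0355], [0, 0, 0], 0.6], [[-0.001, 0.173, -0.0355], [0, 0, 0], 0.6]]}}

```text
time: 16.65
tcp_pos: [0.4669, -0.3841, 0.0357]
eef_rot: [-1.569, 0.0, 0.003]
contact_force: [1.3, 0.5, 0.8]
width: 0.597
```

>>> {"method": "play_rows", "body": {"plan": [[[0, 0, 0], [0, 0, 0], 0.1], [[0, 0, 0], [0, 0, 0], 0.1], [[0, 0, 0], [0, 0, 0], 0.1], [[0, 0, 0], [0, 0, 0], 0.1], [[0, 0, 0], [0, 0, 0], 0.1], [[0, -0.03, 0], [0, 0, 0], 0.1], [[0, -0.06, 0], [0, 0, 0], 0.1], [[0, -0.1, 0], [0, 0, 0], 0.1], [[0, -0.12, 0], [0, 0, 0], 0.1], [[0, -0.12, 0], [0, 0, 0], 0.1]]}}

```text
time: 17.48
tcp_pos: [0.4705, -0.3876, 0.1627]
eef_rot: [-1.577, -0.007, -0.008]
contact_force: [0.4, 0.2, -0.5]
width: 0.334
```

```bash
python3 -c "
from cell import r,imaging
import numpy as np
F=[r.get_obs()['contact_force']]
for i in range(5):imaging.capture('scene');F.append(r.get_obs()['contact_force'])
o=r.get_obs();print(np.mean(F,0),o['tcp_pos'],o['width'],o['time'])"
```

```text
[ 0.14777583 -0.2647983  -1.36385001] [ 0.46616834 -0.38532974  0.15501516] 0.33419704193744854 17.7333
```

>>> {"method": "play_rows", "body": {"plan": [[[0.03, 0, 0.02], [0, 0, 0], 0.1], [[0.065, 0, 0.04], [0, 0, 0], 0.1], [[0.1, 0, 0.0575], [0, 0, 0], 0.1], [[0.13, 0, 0.0575], [0, 0, 0], 0.1], [[0.151, 0, 0.0575], [0, 0, 0], 0.1], [[0.151, 0, 0.0575], [0, 0, 0], 0.1], [[0.151, 0.02, 0.0575], [0, 0, 0], 0.1], [[0.151, 0.04, 0.0575], [0, 0, 0], 0.1], [[0.151, 0.048, 0.0575], [0, 0, 0], 0.1], [[0.151, 0.052, 0.0575], [0, 0, 0], 0.1]]}}

```text
time: 18.57
tcp_pos: [0.6157, -0.3279, 0.1013]
eef_rot: [-1.569, 0.005, 0.004]
contact_force: [-1.0, 0.6, -0.1]
width: 0.333
```

>>> {"method": "play_rows", "body": {"plan": [[[0, 0.003, 0], [0, 0, 0], 0.1], [[0, 0.005, 0], [0, 0, 0], 0.1], [[0, 0.005, 0], [0, 0, 0], 0.1], [[0, 0.005, 0], [0, 0, 0], 0.4], [[0, 0.005, 0], [0, 0, 0], 0.55], [[0, 0.005, 0], [0, 0, 0], 0.55], [[0, 0.005, 0], [0, 0, 0], 0.55]]}}

```text
time: 19.15
tcp_pos: [0.6187, -0.3283, 0.0998]
eef_rot: [-1.571, -0.001, -0.001]
contact_force: [0.5, 0.2, -0.2]
width: 0.551
```

>>> {"method": "play_rows", "body": {"plan": [[[0, -0.03, 0], [0, 0, 0], 0.55], [[0, -0.06, 0], [0, 0, 0], 0.55], [[0, -0.1, 0], [0, 0, 0], 0.55], [[-0.03, -0.13, 0.02], [0, 0, 0], 0.55], [[-0.06, -0.149, 0.04], [0, 0, 0], 0.55], [[-0.1, -0.149, 0.07], [0, 0, 0], 0.55], [[-0.13, -0.149, 0.1], [0, 0, 0], 0.55], [[-0.173, -0.149, 0.118], [0, 0, 0], 0.55], [[-0.173, -0.149, 0.118], [0, 0, 0], 0.55], [[-0.173, -0.149, 0.118], [0, 0, 0], 0.55]]}}

```text
time: 19.98
tcp_pos: [0.4407, -0.2082, 0.2487]
eef_rot: [-1.571, 0.002, 0.006]
contact_force: [0.2, -0.1, -0.1]
width: 0.55
```

>>> {"method": "play_rows", "body": {"plan": [[[0, 0, 0], [0, 0, 0], 0.5], [[0, 0, 0], [0, 0, 0], 0.5], [[0, 0, 0], [0, 0, 0], 0.5], [[0, 0, 0], [0, 0, 0], 0.5], [[0, 0, 0], [0, 0, 0], 0.5], [[0, 0, 0], [0, 0, 0], 0.5]]}}

```text
time: 20.48
tcp_pos: [0.4457, -0.2104, 0.248]
eef_rot: [-1.571, -0.0, -0.0]
contact_force: [-0.2, -0.1, 1.1]
width: 0.499
```

```bash
cat > m.py <<'E'
import sys
from h import *
f=sys.argv[1];c=grab('wrist',f)
from cell import r;o=r.get_obs();print(o['tcp_pos'].round(4),o['time'])
b=c['pixels'].astype(int);red=b[...,2]-np.maximum(b[...,0],b[...,1])
for k in('w1','w7',f):
    b=dict(np.load(k+'.npz'))['pixels'].astype(int);red=(b[...,2]-np.maximum(b[...,0],b[...,1]))[180:290,500:]
    y,x=np.where(red>60);print(k,len(x),(x.mean()+500,y.mean()+180) if len(x) else red.max())
E
python3 m.py w9
```

```text
[ 0.4456 -0.2103  0.248 ] 20.5333
w1 0 59
w7 2 (np.float64(546.5), np.float64(222.0))
w9 3 (np.float64(545.6666666666666), np.float64(221.33333333333334))
```

```bash
cat > g.py <<'E'
from h import *
s3=dict(np.load('s3.npz'));c=grab('scene')
def B(px):
    m=cv2.inRange(cv2.cvtColor(px,cv2.COLOR_BGR2HSV),(15,110,110),(32,255,255));n,l,st,ce=cv2.connectedComponentsWithStats(m)
    return [tuple(ce[i].round(1))+(int(st[i,4]),) for i in range(1,n) if st[i,4]>4 and 240<ce[i][0]<370 and 180<ce[i][1]<340]
print(B(s3['pixels']));print(B(c['pixels']))
E
python3 g.py
```

```text
[(np.float64(303.0), np.float64(281.8), 30), (np.float64(314.1), np.float64(286.5), 99), (np.float64(324.5), np.float64(296.6), 44), (np.float64(333.5), np.float64(307.6), 46), (np.float64(347.7), np.float64(314.4), 76)]
[(np.float64(345.6), np.float64(226.5), 75), (np.float64(303.0), np.float64(281.9), 29), (np.float64(324.6), np.float64(296.6), 44), (np.float64(333.5), np.float64(307.6), 46), (np.float64(347.7), np.float64(314.4), 76)]
```

>>> {"method": "play_rows", "body": {"plan": [[[0.01, 0.02, -0.035], [0, 0, 0], 0.5], [[0.015, 0.04, -0.07], [0, 0, 0], 0.5], [[0.02, 0.06, -0.105], [0, 0, 0], 0.5], [[0.025, 0.07, -0.14], [0, 0, 0], 0.5], [[0.03, 0.08, -0.175], [0, 0, 0], 0.5], [[0.0355, 0.09, -0.21], [0, 0, 0], 0.5], [[0.0355, 0.1, -0.245], [0, 0, 0], 0.5], [[0.0355, 0.12, -0.2765], [0, 0, 0], 0.5], [[0.0355, 0.14, -0.2765], [0, 0, 0], 0.5], [[0.0355, 0.16, -0.2765], [0, 0, 0], 0.5]]}}

```text
time: 21.42
tcp_pos: [0.4793, -0.4901, 0.0867]
eef_rot: [-1.573, 0.004, -0.004]
contact_force: [0.4, 0.4, -0.6]
width: 0.5
```

>>> {"method": "play_rows", "body": {"plan": [[[0, 0.03, 0], [0, 0, 0], 0.5], [[0, 0.054, 0], [0, 0, 0], 0.5], [[0, 0.054, 0], [0, 0, 0], 0.5], [[0, 0.054, 0], [0, 0, 0], 0.5], [[0, 0.054, 0], [0, 0, 0], 0.1], [[0, 0.054, 0], [0, 0, 0], 0.1], [[0, 0.054, 0], [0, 0, 0], 0.1], [[0, 0.054, 0], [0, 0, 0], 0.1], [[0, 0.054, 0], [0, 0, 0], 0.1]]}}

```text
time: 22.17
tcp_pos: [0.4815, -0.4872, 0.0359]
eef_rot: [-1.572, -0.001, -0.001]
contact_force: [-0.7, 0.7, 5.7]
width: 0.258
```

>>> {"method": "play_rows", "body": {"plan": [[[0, -0.03, 0], [0, 0, 0], 0.1], [[0, -0.06, 0], [0, 0, 0], 0.1], [[0, -0.1, 0], [0, 0, 0], 0.1], [[0, -0.12, 0], [0, 0, 0], 0.1], [[0.02, -0.12, 0.03], [0, 0, 0], 0.1], [[0.04, -0.12, 0.065], [0, 0, 0], 0.1], [[0.06, -0.12, 0.1], [0, 0, 0], 0.1], [[0.0775, -0.12, 0.135], [0, 0, 0], 0.1], [[0.0775, -0.12, 0.161], [0, 0, 0], 0.1], [[0.0775, -0.12, 0.161], [0, 0, 0], 0.1]]}}

```text
time: 23.0
tcp_pos: [0.5609, -0.3158, 0.1549]
eef_rot: [-1.564, -0.01, 0.008]
contact_force: [-0.5, 1.1, -1.5]
width: 0.26
```

>>> {"method": "play_rows", "body": {"plan": [[[0, 0, 0], [0, 0, 0], 0.1], [[0, 0.025, 0], [0, 0, 0], 0.1], [[0, 0.045, 0], [0, 0, 0], 0.1], [[0, 0.052, 0], [0, 0, 0], 0.1], [[0, 0.056, 0], [0, 0, 0], 0.1], [[0, 0.057, 0], [0, 0, 0], 0.1], [[0, 0.057, 0], [0, 0, 0], 0.35], [[0, 0.057, 0], [0, 0, 0], 0.45], [[0, 0.057, 0], [0, 0, 0], 0.45], [[0, 0.057, 0], [0, 0, 0], 0.45]]}}

```text
time: 23.83
tcp_pos: [0.5588, -0.3259, 0.0981]
eef_rot: [-1.571, -0.001, -0.001]
contact_force: [-0.1, 0.3, -0.4]
width: 0.447
```

>>> {"method": "play_rows", "body": {"plan": [[[0, -0.03, 0], [0, 0, 0], 0.45], [[0, -0.06, 0], [0, 0, 0], 0.45], [[0, -0.1, 0], [0, 0, 0], 0.45], [[-0.03, -0.13, 0.03], [0, 0, 0], 0.45], [[-0.06, -0.151, 0.06], [0, 0, 0], 0.45], [[-0.09, -0.151, 0.09], [0, 0, 0], 0.45], [[-0.113, -0.151, 0.1155], [0, 0, 0], 0.45], [[-0.113, -0.151, 0.1155], [0, 0, 0], 0.45], [[-0.113, -0.151, 0.1155], [0, 0, 0], 0.45], [[-0.113, -0.151, 0.1155], [0, 0, 0], 0.45]]}}

```text
time: 24.67
tcp_pos: [0.4459, -0.2105, 0.249]
eef_rot: [-1.572, -0.002, -0.001]
contact_force: [0.4, -0.5, -0.0]
width: 0.449
```

>>> {"method": "play_rows", "body": {"plan": [[[0, 0, 0], [0, 0, 0], 0.5], [[0, 0, 0], [0, 0, 0], 0.5], [[0, 0, 0], [0, 0, 0], 0.5], [[0, 0, 0], [0, 0, 0], 0.5], [[0, 0, 0], [0, 0, 0], 0.5], [[0, 0, 0], [0, 0, 0], 0.5], [[0, 0, 0], [0, 0, 0], 0.5]]}}

```text
time: 25.25
tcp_pos: [0.4453, -0.2103, 0.2481]
eef_rot: [-1.571, 0.0, -0.0]
contact_force: [-0.1, 0.7, 0.2]
width: 0.495
```

```bash
python3 m.py w10; python3 g.py; python3 -c "
from h import *
a=dict(np.load('w9.npz'))['pixels'];b=dict(np.load('w10.npz'))['pixels'];s=grab('scene','s10')['pixels']
t=np.hstack([crop(a,440,180,560,280,3),crop(b,440,180,560,280,3)]);u=crop(s,225,160,385,260,4.5)
cv2.imwrite('pics/m10.png',np.vstack([t,u[:,:720][:300]]))"
```

```text
[ 0.4453 -0.2103  0.2481] 25.3
w1 0 59
w7 2 (np.float64(546.5), np.float64(222.0))
w10 2 (np.float64(533.5), np.float64(262.0))
[(np.float64(303.0), np.float64(281.8), 30), (np.float64(314.1), np.float64(286.5), 99), (np.float64(324.5), np.float64(296.6), 44), (np.float64(333.5), np.float64(307.6), 46), (np.float64(347.7), np.float64(314.4), 76)]
[(np.float64(344.7), np.float64(232.1), 75), (np.float64(327.1), np.float64(243.9), 51), (np.float64(303.0), np.float64(281.9), 29), (np.float64(324.5), np.float64(296.6), 44), (np.float64(333.4), np.float64(307.7), 45)]
```

View pics/m10.png

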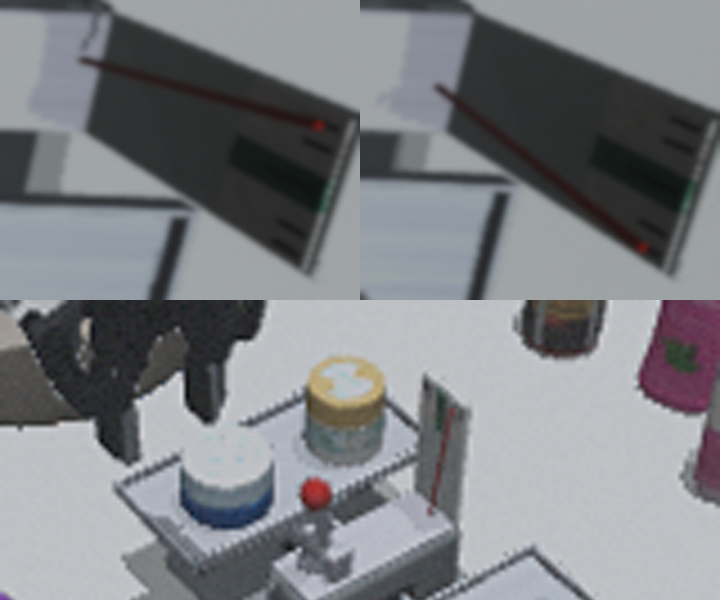

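```bash
python3 -c "
from h import *
s=dict(np.load('s10.npz'))
print(ray(s,327.1,243.4,.048+.022),ray(s,344.7,231.5,.048+.027))"
```

```text
[ 0.5577015  -0.32885615  0.07      ] [ 0.61728145 -0.330066    0.075     ]
```

>>> {"method": "play_rows", "body": {"plan": [[[0.03, 0.02, -0.03], [0, 0, 0], 0.45], [[0.06, 0.04, -0.06], [0, 0, 0], 0.45], [[0.09, 0.06, -0.09], [0, 0, 0], 0.45], [[0.113, 0.08, -0.1155], [0, 0, 0], 0.45], [[0.113, 0.08, -0.1155], [0, 0, 0], 0.45], [[0.113, 0.08, -0.1155], [0, 0, 0], 0.45], [[0.113, 0.08, -0.1155], [0, 0, 0], 0.45]]}}

```text
time: 25.98
tcp_pos: [0.5579, -0.3254, 0.1673]
eef_rot: [-1.57, 0.001, 0.001]
contact_force: [0.4, -0.6, -0.0]
width: 0.451
```

```bash
python3 -c "
from h import *
c=grab('wrist','w11')
m=cv2.inRange(cv2.cvtColor(c['pixels'],cv2.COLOR_BGR2HSV),(15,110,90),(32,255,255))
n,l,st,ce=cv2.connectedComponentsWithStats(m)
for i in range(1,n):
    if st[i,4]>30:print(st[i],ce[i].round(1),ray(c,*ce[i],.07).round(4))
"
```

```text
[ 342  208   40   38 1001] [362.3 227. ] [ 0.6201 -0.3303  0.07  ]
[159 223  16  17 196] [166.6 231. ] [ 0.4767 -0.3336  0.07  ]
[178 287  19  20 222] [186.2 296.1] [ 0.4862 -0.3888  0.07  ]
```

>>> {"method": "play_rows", "body": {"plan": [[[0, 0.03, -0.0015], [0, 0, 0], 0.45], [[0, 0.06, -0.0015], [0, 0, 0], 0.45], [[0, 0.08, -0.0015], [0, 0, 0], 0.45], [[0, 0.092, -0.0015], [0, 0, 0], 0.45], [[0, 0.092, -0.0015], [0, 0, 0], 0.45], [[0, 0.092, -0.0015], [0, 0, 0], 0.1], [[0, 0.092, -0.0015], [0, 0, 0], 0.1], [[0, 0.092, -0.0015], [0, 0, 0], 0.1], [[0, 0.092, -0.0015], [0, 0, 0], 0.1], [[0, 0.092, -0.0015], [0, 0, 0], 0.1]]}}

```text
time: 26.87
tcp_pos: [0.559, -0.3274, 0.0773]
eef_rot: [-1.572, -0.002, -0.002]
contact_force: [-0.1, 0.8, -0.7]
width: 0.257
```

>>> {"method": "play_rows", "body": {"plan": [[[0, -0.03, 0], [0, 0, 0], 0.1], [[0, -0.06, 0], [0, 0, 0], 0.1], [[0, -0.08, 0], [0, 0, 0], 0.1], [[0, -0.08, 0], [0, 0, 0], 0.1], [[0, -0.08, 0], [0, 0, 0], 0.1]]}}

```text
time: 27.28
tcp_pos: [0.559, -0.3277, 0.1577]
eef_rot: [-1.572, -0.002, -0.002]
contact_force: [-0.9, 0.6, -0.8]
width: 0.261
```

>>> {"method": "play_rows", "body": {"plan": [[[-0.02, 0, -0.035], [0, 0, 0], 0.1], [[-0.035, 0, -0.07], [0, 0, 0], 0.1], [[-0.05, 0, -0.105], [0, 0, 0], 0.1], [[-0.065, 0, -0.135], [0, 0, 0], 0.1], [[-0.0775, 0, -0.1595], [0, 0, 0], 0.1], [[-0.0775, 0, -0.1595], [0, 0, 0], 0.1], [[-0.0775, 0.03, -0.1595], [0, 0, 0], 0.1], [[-0.0775, 0.06, -0.1595], [0, 0, 0], 0.1], [[-0.0775, 0.09, -0.1595], [0, 0, 0], 0.1], [[-0.0775, 0.105, -0.1595], [0, 0, 0], 0.1]]}}

```text
time: 28.12
tcp_pos: [0.4779, -0.4845, 0.0461]
eef_rot: [-1.566, 0.005, 0.006]
contact_force: [-0.8, 0.7, -1.3]
width: 0.264
```

>>> {"method": "play_rows", "body": {"plan": [[[0, 0.007, 0], [0, 0, 0], 0.1], [[0, 0.013, 0], [0, 0, 0], 0.1], [[0, 0.014, 0], [0, 0, 0], 0.1], [[0, 0.014, 0], [0, 0, 0], 0.35], [[0, 0.014, 0], [0, 0, 0], 0.45], [[0, 0.014, 0], [0, 0, 0], 0.45], [[0, -0.01, 0], [0, 0, 0], 0.45], [[0, -0.05, 0], [0, 0, 0], 0.45], [[0, -0.069, 0], [0, 0, 0], 0.45], [[0, -0.069, 0], [0, 0, 0], 0.45]]}}

```text
time: 28.95
tcp_pos: [0.4842, -0.489, 0.1269]
eef_rot: [-1.578, -0.007, -0.008]
contact_force: [0.7, 0.4, 1.1]
width: 0.455
```

>>> {"method": "play_rows", "body": {"plan": [[[-0.0085, 0, 0.03], [0, 0, 0], 0.4], [[-0.0085, 0, 0.069], [0, 0, 0], 0.36], [[-0.0085, 0, 0.069], [0, 0, 0], 0.36], [[-0.0085, 0, 0.069], [0, 0, 0], 0.36]]}}

```text
time: 29.28
tcp_pos: [0.4731, -0.4145, 0.1209]
eef_rot: [-1.569, -0.004, 0.004]
contact_force: [1.0, -0.8, 0.7]
width: 0.359
```

```bash
python3 g.py; python3 -c "
from h import *
c=grab('wrist','w12');from cell import r;o=r.get_obs();print(o['tcp_pos'],o['contact_force'])
m=cv2.inRange(cv2.cvtColor(c['pixels'],cv2.COLOR_BGR2HSV),(12,110,60),(34,255,255))
n,l,st,ce=cv2.connectedComponentsWithStats(m)
for i in range(1,n):
    if st[i,4]>30:print(st[i],ce[i].round(1),ray(c,*ce[i],.026).round(4))
"
```

```text
[(np.float64(303.0), np.float64(281.8), 30), (np.float64(314.1), np.float64(286.5), 99), (np.float64(324.5), np.float64(296.6), 44), (np.float64(333.5), np.float64(307.6), 46), (np.float64(347.7), np.float64(314.4), 76)]
[(np.float64(303.0), np.float64(281.8), 28), (np.float64(324.8), np.float64(296.8), 40), (np.float64(333.4), np.float64(307.8), 47), (np.float64(347.6), np.float64(314.3), 85)]
[ 0.47247718 -0.41853144  0.12062923] [ 0.42669015 -0.21861886  0.60172868]
[246 119  22  23 412] [256.6 130. ] [ 0.4593 -0.3529  0.026 ]
[264 212  24  23 384] [275.6 222.3] [ 0.4719 -0.4176  0.026 ]
[259 254  24  25 450] [270.5 265.3] [ 0.4681 -0.4522  0.026 ]
[273 292  30  30 685] [287.4 306. ] [ 0.4812 -0.4881  0.026 ]
```

>>> {"method": "play_rows", "body": {"plan": [[[0, 0.03, 0], [0, 0, 0], 0.36], [[0, 0.06, 0], [0, 0, 0], 0.36], [[0, 0.08, 0], [0, 0, 0], 0.36], [[0, 0.087, 0], [0, 0, 0], 0.36], [[0, 0.087, 0], [0, 0, 0], 0.36], [[0, 0.087, 0], [0, 0, 0], 0.05], [[0, 0.087, 0], [0, 0, 0], 0.05], [[0, 0.087, 0], [0, 0, 0], 0.05], [[0, 0.087, 0], [0, 0, 0], 0.05], [[0, 0.087, 0], [0, 0, 0], 0.05]]}}

```text
time: 30.22
tcp_pos: [0.4727, -0.4181, 0.0341]
eef_rot: [-1.572, -0.001, -0.001]
contact_force: [0.7, 0.1, 0.4]
width: 0.199
```

>>> {"method": "play_rows", "body": {"plan": [[[0, -0.03, 0], [0, 0, 0], 0.05], [[0, -0.06, 0], [0, 0, 0], 0.05], [[0, -0.1, 0], [0, 0, 0], 0.05], [[0, -0.12, 0], [0, 0, 0], 0.05], [[0.03, -0.12, 0.03], [0, 0, 0], 0.05], [[0.06, -0.12, 0.06], [0, 0, 0], 0.05], [[0.086, -0.12, 0.0905], [0, 0, 0], 0.05], [[0.086, -0.12, 0.0905], [0, 0, 0], 0.05], [[0.086, -0.12, 0.0905], [0, 0, 0], 0.05], [[0.086, -0.12, 0.0905], [0, 0, 0], 0.05]]}}

```text
time: 31.05
tcp_pos: [0.558, -0.3274, 0.1533]
eef_rot: [-1.572, -0.0, 0.001]
contact_force: [-0.4, -0.6, -0.1]
width: 0.199
```

>>> {"method": "play_rows", "body": {"plan": [[[0, 0.02, 0], [0, 0, 0], 0.05], [[0, 0.04, 0], [0, 0, 0], 0.05], [[0, 0.05, 0], [0, 0, 0], 0.05], [[0, 0.055, 0], [0, 0, 0], 0.05], [[0, 0.056, 0], [0, 0, 0], 0.05], [[0, 0.056, 0], [0, 0, 0], 0.05], [[0, 0.056, 0], [0, 0, 0], 0.25], [[0, 0.056, 0], [0, 0, 0], 0.38], [[0, 0.056, 0], [0, 0, 0], 0.38], [[0, 0.056, 0], [0, 0, 0], 0.38]]}}

```text
time: 31.88
tcp_pos: [0.5586, -0.3273, 0.0978]
eef_rot: [-1.571, -0.001, -0.001]
contact_force: [-0.5, 0.1, 0.5]
width: 0.381
```

>>> {"method": "play_rows", "body": {"plan": [[[0, -0.03, 0], [0, 0, 0], 0.38], [[0, -0.06, 0], [0, 0, 0], 0.38], [[0, -0.1, 0], [0, 0, 0], 0.38], [[-0.03, -0.13, 0.03], [0, 0, 0], 0.45], [[-0.06, -0.151, 0.06], [0, 0, 0], 0.45], [[-0.09, -0.151, 0.09], [0, 0, 0], 0.45], [[-0.113, -0.151, 0.117], [0, 0, 0], 0.45], [[-0.113, -0.151, 0.117], [0, 0, 0], 0.45], [[-0.113, -0.151, 0.117], [0, 0, 0], 0.45], [[-0.113, -0.151, 0.117], [0, 0, 0], 0.45]]}}

```text
time: 32.72
tcp_pos: [0.4458, -0.2105, 0.2488]
eef_rot: [-1.572, -0.002, -0.001]
contact_force: [1.1, 0.0, -0.5]
width: 0.448
```

>>> {"method": "play_rows", "body": {"plan": [[[0, 0, 0], [0, 0, 0], 0.5], [[0, 0, 0], [0, 0, 0], 0.5], [[0, 0, 0], [0, 0, 0], 0.5], [[0, 0, 0], [0, 0, 0], 0.5], [[0, 0, 0], [0, 0, 0], 0.5], [[0, 0, 0], [0, 0, 0], 0.5], [[0, 0, 0], [0, 0, 0], 0.5], [[0, 0, 0], [0, 0, 0], 0.5]]}}

```text
time: 33.38
tcp_pos: [0.4453, -0.2102, 0.2481]
eef_rot: [-1.571, 0.0, -0.0]
contact_force: [0.4, 0.2, 0.4]
width: 0.498
```

```bash
sed -i 's/red>60/red>50/' m.py; python3 m.py w13; python3 g.py; python3 -c "
from h import *
a=dict(np.load('w10.npz'))['pixels'];b=dict(np.load('w13.npz'))['pixels']
cv2.imwrite('pics/m13.png',np.hstack([crop(a,460,180,560,290,4),crop(b,460,180,560,290,4)]))"
```

```text
[ 0.4453 -0.2102  0.2482] 33.4333
w1 3 (np.float64(536.3333333333334), np.float64(244.66666666666669))
w7 8 (np.float64(546.5), np.float64(222.0))
w13 4 (np.float64(542.5), np.float64(236.5))
[(np.float64(303.0), np.float64(281.8), 30), (np.float64(314.1), np.float64(286.5), 99), (np.float64(324.5), np.float64(296.6), 44), (np.float64(333.5), np.float64(307.6), 46), (np.float64(347.7), np.float64(314.4), 76)]
[(np.float64(345.4), np.float64(228.6), 77), (np.float64(327.7), np.float64(241.8), 31), (np.float64(302.9), np.float64(281.9), 28), (np.float64(333.5), np.float64(307.6), 46), (np.float64(347.7), np.float64(313.8), 73)]
```

View pics/m13.png

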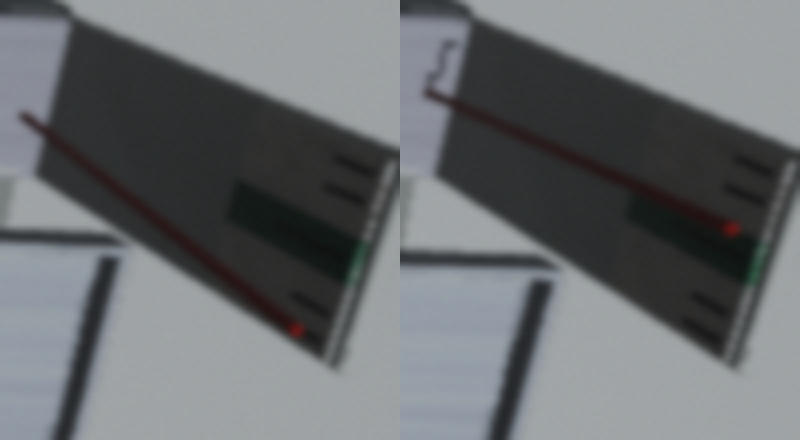

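>>> {"method": "play_rows", "body": {"plan": [[[0.014, 0.02, -0.03], [0, -70, 0], 0.4], [[0.014, 0.04, -0.06], [0, -70, 0], 0.4], [[0.014, 0.06, -0.09], [0, -70, 0], 0.32], [[0.014, 0.08, -0.12], [0, -70, 0], 0.32], [[0.014, 0.1, -0.143], [0, -70, 0], 0.32], [[0.014, 0.1, -0.143], [0, -70, 0], 0.32], [[0.014, 0.1, -0.143], [0, -70, 0], 0.32], [[0.014, 0.1, -0.143], [0, -70, 0], 0.32], [[0.014, 0.1, -0.143], [0, -70, 0], 0.32], [[0.014, 0.1, -0.143], [0, -70, 0], 0.32]]}}

```text
time: 34.32
tcp_pos: [0.4592, -0.3534, 0.148]
eef_rot: [-1.352, -0.953, 0.952]
contact_force: [-0.2, 0.4, 0.6]
width: 0.312
```

>>> {"method": "play_rows", "body": {"plan": [[[0, 0, 0], [0, -20, 0], 0.32], [[0, 0, 0], [0, -20, 0], 0.32], [[0, 0, 0], [0, -20, 0], 0.32], [[0, 0, 0], [0, -20, 0], 0.32], [[0, 0, 0], [0, -20, 0], 0.32], [[0, 0, 0], [0, -20, 0], 0.32]]}}

```text
time: 34.82
tcp_pos: [0.4592, -0.3533, 0.1482]
eef_rot: [-1.211, -1.207, 1.207]
contact_force: [-0.5, 0.0, 0.0]
width: 0.322
```

```bash
python3 -c "
from h import *
c=grab('wrist','w14');from cell import r;o=r.get_obs();print(o['tcp_pos'],o['eef_rot'],o['contact_force'])
m=cv2.inRange(cv2.cvtColor(c['pixels'],cv2.COLOR_BGR2HSV),(12,110,60),(34,255,255))
n,l,st,ce=cv2.connectedComponentsWithStats(m)
for i in range(1,n):
    if st[i,4]>30:print(st[i],ce[i].round(1),ray(c,*ce[i],.024).round(4))
"
```

```text
[ 0.45927351 -0.3532451   0.14822074] [-1.21027477 -1.20762458  1.2079124 ] [0.68345668 1.3563094  0.30987419]
[267 196  18  19 264] [275.2 204.9] [ 0.4571 -0.3536  0.024 ]
[141 206  24  22 412] [152.  217.2] [ 0.4673 -0.4536  0.024 ]
[ 97 220  31  29 675] [111.2 234.1] [ 0.4821 -0.4892  0.024 ]
[298 347  22  28 440] [309.  359.4] [ 0.6113 -0.3221  0.024 ]
```

>>> {"method": "play_rows", "body": {"plan": [[[0, 0.03, 0.001], [0, 0, 0], 0.32], [[0, 0.06, 0.001], [0, 0, 0], 0.32], [[0, 0.09, 0.001], [0, 0, 0], 0.32], [[0, 0.105, 0.001], [0, 0, 0], 0.32], [[0, 0.114, 0.001], [0, 0, 0], 0.32], [[0, 0.114, 0.001], [0, 0, 0], 0.32], [[0, 0.114, 0.001], [0, 0, 0], 0.05], [[0, 0.114, 0.001], [0, 0, 0], 0.05], [[0, 0.114, 0.001], [0, 0, 0], 0.05], [[0, 0.114, 0.001], [0, 0, 0], 0.05]]}}

```text
time: 35.7
tcp_pos: [0.4589, -0.3536, 0.0354]
eef_rot: [-1.211, -1.21, 1.209]
contact_force: [-0.1, -0.4, 0.2]
width: 0.154
```

>>> {"method": "play_rows", "body": {"plan": [[[0, -0.03, 0], [0, 0, 0], 0.05], [[0, -0.06, 0], [0, 0, 0], 0.05], [[0, -0.1, 0], [0, 0, 0], 0.05], [[0, -0.12, 0], [0, 0, 0], 0.05], [[0.02, -0.12, -0.03], [0, 0, 0], 0.05], [[0.0445, -0.12, -0.06], [0, 0, 0], 0.05], [[0.0445, -0.12, -0.06], [0, 0, 0], 0.05], [[0.0445, -0.12, -0.06], [0, 0, 0], 0.05]]}}

```text
time: 36.37
tcp_pos: [0.5208, -0.3058, 0.1555]
eef_rot: [-1.209, -1.216, 1.21]
contact_force: [-0.1, 0.5, 0.1]
width: 0.156
```

>>> {"method": "play_rows", "body": {"plan": [[[0, 0.03, 0], [0, 0, 0], 0.05], [[0, 0.05, 0], [0, 0, 0], 0.05], [[0, 0.06, 0], [0, 0, 0], 0.05], [[0, 0.065, 0], [0, 0, 0], 0.05], [[0, 0.065, 0], [0, 0, 0], 0.05], [[0, 0.065, 0], [0, 0, 0], 0.25], [[0, 0.065, 0], [0, 0, 0], 0.32], [[0, 0.065, 0], [0, 0, 0], 0.32], [[0, 0.03, 0], [0, 0, 0], 0.32], [[0, -0.005, 0], [0, 0, 0], 0.32]]}}

```text
time: 37.2
tcp_pos: [0.517, -0.3084, 0.159]
eef_rot: [-1.205, -1.208, 1.21]
contact_force: [0.9, -0.3, 0.7]
width: 0.315
```

>>> {"method": "play_rows", "body": {"plan": [[[0, -0.04, 0], [0, 0, 0], 0.4], [[0.02, -0.06, 0.03], [0, 70, 0], 0.4], [[0.04, -0.08, 0.05], [0, 70, 0], 0.4], [[0.07, -0.089, 0.074], [0, 70, 0], 0.4], [[0.0985, -0.089, 0.074], [0, 70, 0], 0.4], [[0.0985, -0.089, 0.074], [0, 70, 0], 0.4], [[0.0985, -0.089, 0.074], [0, 70, 0], 0.5], [[0.0985, -0.089, 0.074], [0, 70, 0], 0.5], [[0.0985, -0.089, 0.074], [0, 70, 0], 0.5], [[0.0985, -0.089, 0.074], [0, 70, 0], 0.5]]}}

```text
time: 38.03
tcp_pos: [0.4446, -0.21, 0.2491]
eef_rot: [-1.544, -0.346, 0.344]
contact_force: [0.5, -0.0, 0.1]
width: 0.498
```

>>> {"method": "play_rows", "body": {"plan": [[[0, 0, 0], [0, 27, 0], 0.5], [[0, 0, 0], [0, 27, 0], 0.5], [[0, 0, 0], [0, 27, 0], 0.5], [[0, 0, 0], [0, 27, 0], 0.5], [[0, 0, 0], [0, 27, 0], 0.5], [[0, 0, 0], [0, 27, 0], 0.5], [[0, 0, 0], [0, 27, 0], 0.5], [[0, 0, 0], [0, 27, 0], 0.5]]}}

```text
time: 38.7
tcp_pos: [0.4443, -0.2101, 0.2484]
eef_rot: [-1.571, 0.018, -0.019]
contact_force: [0.5, -0.3, -0.8]
width: 0.5
```

```bash
python3 m.py w15; python3 g.py;python3 -c "
from cell import r
print(r.get_obs()['eef_rot'])"
```

```text
[ 0.4443 -0.2102  0.2483] 38.75
w1 3 (np.float64(536.3333333333334), np.float64(244.66666666666669))
w7 8 (np.float64(546.5), np.float64(222.0))
w15 5 (np.float64(542.8), np.float64(239.6))
[(np.float64(303.0), np.float64(281.8), 30), (np.float64(314.1), np.float64(286.5), 99), (np.float64(324.5), np.float64(296.6), 44), (np.float64(333.5), np.float64(307.6), 46), (np.float64(347.7), np.float64(314.4), 76)]
[(np.float64(345.2), np.float64(229.7), 79), (np.float64(327.7), np.float64(242.7), 30), (np.float64(310.2), np.float64(246.0), 25), (np.float64(333.4), np.float64(307.7), 45), (np.float64(347.8), np.float64(313.8), 75)]
[-1.57049009  0.01912699 -0.01930425]
```

```bash
python3 -c "
from h import *
a=dict(np.load('w13.npz'))['pixels'];b=dict(np.load('w15.npz'))['pixels'];s=grab('scene','s15')['pixels']
t=np.hstack([crop(a,460,180,560,255,4),crop(b,460,180,560,255,4)]);u=crop(s,225,165,385,260,5)
cv2.imwrite('pics/m15.png',np.vstack([t[:,:800],u[:300,:800]]))"
```

```text
(no output)
```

View pics/m15.png

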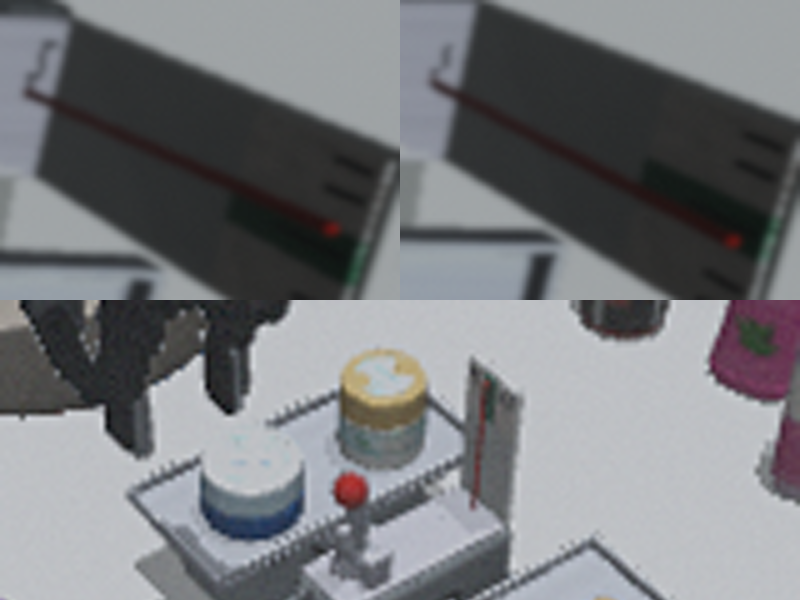

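```bash
python3 - <<'E'
from h import *
n=np.array([.999,-.045,0]);mid=np.array([.578,-.2205,0])
for x0 in(.045,.055,.065):
  out=[]
  for k in("w1","w7","w9","w10","w13","w15"):
    c=dict(np.load(k+".npz"));b=c['pixels'].astype(int);red=(b[...,2]-np.maximum(b[...,0],b[...,1]))[180:290,500:]
    w=np.where(red>45,red-45.,0);y,x=np.mgrid[180:290,500:560];u,v=(w*x).sum()/w.sum(),(w*y).sum()/w.sum()
    o,d=ray(c,u,v);p=o+d*((n@(mid-o)+x0)/(n@d));out.append((k,round((p-mid)@np.array([.045,.999,0])*1e3,1),round(p[2]*1e3,1)))
  print(x0,out)
E
```

```text
0.045 [('w1', np.float64(2.6), np.float64(171.7)), ('w7', np.float64(18.9), np.float64(170.5)), ('w9', np.float64(18.9), np.float64(170.6)), ('w10', np.float64(-10.9), np.float64(171.0)), ('w13', np.float64(8.4), np.float64(171.4)), ('w15', np.float64(2.0), np.float64(171.6))]
0.055 [('w1', np.float64(-2.1), np.float64(160.5)), ('w7', np.float64(15.2), np.float64(159.4)), ('w9', np.float64(15.2), np.float64(159.4)), ('w10', np.float64(-16.2), np.float64(159.9)), ('w13', np.float64(4.1), np.float64(160.3)), ('w15', np.float64(-2.7), np.float64(160.4))]
0.065 [('w1', np.float64(-6.8), np.float64(149.3)), ('w7', np.float64(11.5), np.float64(148.2)), ('w9', np.float64(11.4), np.float64(148.3)), ('w10', np.float64(-21.6), np.float64(148.8)), ('w13', np.float64(-0.2), np.float64(149.2)), ('w15', np.float64(-7.4), np.float64(149.3))]
```

>>> {"method": "play_rows", "body": {"plan": [[[0, 0, 0], [0, -1.4, 0], 0.5], [[0, 0, 0], [0, -1.4, 0], 0.5], [[0, 0, 0], [0, -1.4, 0], 0.5], [[0, 0, 0], [0, -1.4, 0], 0.5], [[0, 0, 0], [0, -1.4, 0], 0.3], [[0, 0, 0], [0, -1.4, 0], 0.0], [[0, 0, 0], [0, -1.4, 0], 0.0], [[0, 0, 0], [0, -1.4, 0], 0.0], [[0, 0, 0], [0, -1.4, 0], 0.0], [[0, 0, 0], [0, -1.4, 0], 0.0]]}}

```text
time: 39.68
tcp_pos: [0.4443, -0.2102, 0.2482]
eef_rot: [-1.571, 0.001, -0.001]
contact_force: [-0.1, 0.2, -0.0]
width: 0.003
```

>>> {"method": "play_rows", "body": {"plan": [[[0, 0, 0], [0, 0, 0], 0.0], [[0, 0, 0], [0, 0, 0], 0.0], [[0, 0, 0], [0, 0, 0], 0.0], [[0, 0, 0], [0, 0, 0], 0.0], [[0.04, 0, 0], [0, 0, 0], 0.0], [[0.08, 0, -0.004], [0, 0, 0], 0.0], [[0.11, 0, -0.008], [0, 0, 0], 0.0], [[0.1275, 0, -0.008], [0, 0, 0], 0.0], [[0.1275, 0, -0.008], [0, 0, 0], 0.0], [[0.1275, 0, -0.008], [0, 0, 0], 0.0]]}}

```text
time: 40.52
tcp_pos: [0.5719, -0.2178, 0.2476]
eef_rot: [-1.57, 0.001, 0.0]
contact_force: [0.1, -0.3, -0.2]
width: -0.001
```

```bash
python3 -c "
from h import *
s=grab('scene','s16');from cell import r;o=r.get_obs();print(o['tcp_pos'],o['eef_rot'],o['time'],o['width'])
h=cv2.cvtColor(s['pixels'],cv2.COLOR_BGR2HSV);m=cv2.inRange(h,(0,130,60),(8,255,255))|cv2.inRange(h,(170,130,60),(180,255,255))
n,l,st,ce=cv2.connectedComponentsWithStats(m[155:275,225:375])
for i in range(1,n):
    if st[i,4]>3:print(st[i],ce[i]+[225,155])
"
```

```text
[ 0.57071507 -0.21817019  0.24769879] [-1.57057619e+00  2.07937979e-03  9.06502891e-04] 40.5667 0.0017812756378501125
[67 45  6  6 24] [294.70833333 202.70833333]
```

>>> {"method": "play_rows", "body": {"plan": [[[0, 0.035, 0], [0, 0, 0], 0.0], [[0, 0.07, 0], [0, 0, 0], 0.0], [[0, 0.1, 0], [0, 0, 0], 0.0], [[0, 0.109, 0], [0, 0, 0], 0.0], [[0, 0.109, 0], [0, 0, 0], 0.0], [[-0.008, 0.109, 0], [0, 0, 0], 0.0], [[-0.016, 0.109, 0], [0, 0, 0], 0.0], [[-0.024, 0.109, 0], [0, 0, 0], 0.0], [[-0.032, 0.109, 0], [0, 0, 0], 0.0], [[-0.037, 0.109, 0], [0, 0, 0], 0.0]]}}

```text
time: 41.4
tcp_pos: [0.5366, -0.2184, 0.1414]
eef_rot: [-1.572, -0.005, -0.006]
contact_force: [5.6, 1.1, -2.2]
width: -0.002
```

>>> {"method": "play_rows", "body": {"plan": [[[0, 0, 0], [0, 0, 0], 0.0], [[0, 0, 0], [0, 0, 0], 0.0], [[0.004, -0.02, 0], [0, 0, 0], 0.0], [[0.004, -0.05, 0], [0, 0, 0], 0.0], [[0.004, -0.05, 0], [0, 0, 0], 0.0]]}}

```text
time: 41.82
tcp_pos: [0.5406, -0.219, 0.194]
eef_rot: [-1.573, -0.003, -0.006]
contact_force: [1.1, -0.4, 0.3]
width: 0.001
```

```bash
python3 -c "
from h import *
s=grab('scene','s17');from cell import r;o=r.get_obs();print(o['tcp_pos'],o['contact_force'],o['time'])
h=cv2.cvtColor(s['pixels'],cv2.COLOR_BGR2HSV);m=cv2.inRange(h,(0,130,60),(8,255,255))|cv2.inRange(h,(170,130,60),(180,255,255))
n,l,st,ce=cv2.connectedComponentsWithStats(m[155:275,225:375])
for i in range(1,n):
    if st[i,4]>3:print(st[i],ce[i]+[225,155])
"
```

```text
[ 0.53955819 -0.21893587  0.19212464] [-0.48230095 -0.32462974 -0.2559893 ] 41.8667
[59 53  6  6 23] [286.43478261 209.82608696]
```

>>> {"method": "play_rows", "body": {"plan": [[[-0.023, 0, 0.001], [0, 0, 0], 0.0], [[-0.023, 0.02, 0.001], [0, 0, 0], 0.0], [[-0.024, 0.032, 0.001], [0, 0, 0], 0.0], [[-0.027, 0.04, 0.001], [0, 0, 0], 0.0], [[-0.032, 0.047, 0.001], [0, 0, 0], 0.0], [[-0.036, 0.054, 0.001], [0, 0, 0], 0.0], [[-0.039, 0.06, 0.001], [0, 0, 0], 0.0], [[-0.04, 0.065, 0.001], [0, 0, 0], 0.0], [[-0.04, 0.066, 0.001], [0, 0, 0], 0.0], [[-0.04, 0.066, 0.001], [0, 0, 0], 0.0]]}}

```text
time: 42.7
tcp_pos: [0.494, -0.2177, 0.1249]
eef_rot: [-1.573, 0.008, 0.005]
contact_force: [-11.5, 2.6, 28.3]
width: 0.0
```

>>> {"method": "play_rows", "body": {"plan": [[[0, -0.03, 0], [0, 0, 0], 0.0], [[0, -0.07, 0], [0, 0, 0], 0.0], [[-0.02, -0.11, 0.004], [0, 0, 0], 0.2], [[-0.054, -0.125, 0.007], [0, 0, 0], 0.4], [[-0.054, -0.125, 0.007], [0, 0, 0], 0.5], [[-0.054, -0.125, 0.007], [0, 0, 0], 0.5], [[-0.054, -0.125, 0.007], [0, 0, 0], 0.5], [[-0.054, -0.125, 0.007], [0, 0, 0], 0.5]]}}

```text
time: 43.37
tcp_pos: [0.4449, -0.2102, 0.2475]
eef_rot: [-1.57, 0.002, -0.0]
contact_force: [0.3, -0.4, -0.4]
width: 0.497
```

```bash
python3 -c "
from h import *
s=grab('scene','s18');c=grab('wrist','w18');from cell import r;o=r.get_obs();print(o['tcp_pos'],o['contact_force'],o['time'])
h=cv2.cvtColor(s['pixels'],cv2.COLOR_BGR2HSV);m=cv2.inRange(h,(0,130,60),(8,255,255))|cv2.inRange(h,(170,130,60),(180,255,255))
n,l,st,ce=cv2.connectedComponentsWithStats(m[155:275,225:375])
for i in range(1,n):
    if st[i,4]>3:print(st[i],ce[i]+[225,155])
s3=dict(np.load('s3.npz'))['pixels']
h=cv2.cvtColor(s3,cv2.COLOR_BGR2HSV);m=cv2.inRange(h,(0,130,60),(8,255,255))|cv2.inRange(h,(170,130,60),(180,255,255))
n,l,st,ce=cv2.connectedComponentsWithStats(m[155:275,225:375])
for i in range(1,n):
    if st[i,4]>3:print('ref',st[i],ce[i]+[225,155])
cv2.imwrite('pics/m18.png',crop(s['pixels'],195,165,395,335,3.5))
"; python3 g.py
```

```text
[ 0.44504538 -0.21001423  0.24730779] [1.24799352 0.00319544 0.26153316] 43.4667
[54 63  6  6 31] [281.41935484 220.5483871 ]
ref [54 63  6  6 29] [281.27586207 220.4137931 ]
[(np.float64(303.0), np.float64(281.8), 30), (np.float64(314.1), np.float64(286.5), 99), (np.float64(324.5), np.float64(296.6), 44), (np.float64(333.5), np.float64(307.6), 46), (np.float64(347.7), np.float64(314.4), 76)]
[(np.float64(345.1), np.float64(229.8), 77), (np.float64(327.6), np.float64(242.6), 29), (np.float64(310.2), np.float64(246.0), 25), (np.float64(333.5), np.float64(307.6), 46), (np.float64(347.8), np.float64(313.8), 74)]
```

View pics/m18.png

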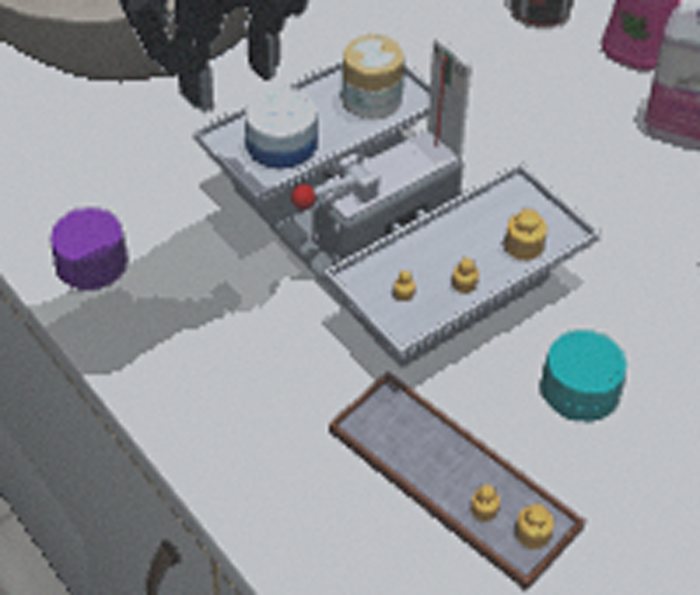

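```bash
python3 -c "
from cell import order
print(order.sign_off())"
```

```text
the job is handed in; nothing more can be done
None
```

The weighing is finished and handed in at about 43 s. The two pots present (wax and cream) are on the left-hand pan. The 100, 20 and 10 g weights (130 g) are on the right-hand pan, and the 50 g and the other 20 g are back on the tray. There was no powder pot in any view.

**Last checks:**
- **Balance:** with the lever up and the arm clear, the wrist camera put the pointer inside the green band. It sat within about 2 mm of the level reference, or about 0.02 rad.
- **Lever:** the knob is back within 0.2 px of where it was at the start. The last scene picture shows everything standing in place.

**What went less smoothly:**
- **Raising the lever:** the grip slipped off the knob at about 0.84 rad, so I pushed it the rest of the way with closed fingers.
- **Choosing the weights:** the 50 g weight was too much and was taken off. 120 g read right at the edge of the band.
- **Lowering the lever:** I pressed it onto its stop with about 28 N at the fingertips.
- **Pointer in the scene camera:** the pointer looked off-centre in the band there, which I put down to parallax; I relied on the wrist view.

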